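# Sort mould latches from barbed hooks into pocket trays by bolt position

### The job

Take every mould latch off the barbed hooks of the rack and stand each one upright, foot fully down, in a pocket of its own: latches whose bolt is pulled out go in the tray with the ledge, with the bolts lying over the ledge, and latches whose bolt is pushed home go in the plain narrow tray. Leave the bolts as they are set, and leave the pillar, the bush and the ring where they stand.

Things in the scene. Friction and masses are not known exactly. Their poses are not given: they have to be found in the camera images.
- rack: fixed rack: base plate, two posts (tops 175 mm up) and a level crossbar 396 mm long, 16 mm thick (x), 24 mm high, centred 160 mm up. Origin on the table under the crossbar's middle; y along it, z up. Five alike barbed hooks point along its +x, away from the robot, at y = -156, -78, 0, 78, 156 mm; latches hang on them, some may be empty.
- hook_bend (a point): bend of the rack's middle hook: bar centre, axes as the rack's. The 8 mm round bar comes 46 mm from the crossbar level, 156 mm up, to the bend, then rises outward 22 mm at 55 deg above level and ends in an 11 mm ball. A hung latch's eye centre rests 6 mm below the bar's centre, 5 to 12 mm short of the bend.
- hook_tip (a point): ball centre at the middle hook's tip. An upright latch cannot pass the tip: its eye is too low. What works: raise it 6 mm (bar mid-eye), lean its top about 35 deg back towards the rack, turning about the eye, move it out level until the eye is at the bend, then draw it, still leaned, along the rising tip, outward and up at 55 deg, some 45 mm; then it is free.
- latch_a: steel mould latch, 172 mm tall, 0.2-0.4 kg, hung by its eye. Origin: middle of its foot's underside. Hanging: z up, x the way the hook points, y the bolt's side. Foot 36 (y) x 20 (x) mm, z 0-8; block 40 (y) x 24 (x), z 8-89; eye centre z 112: window 20 wide (y), 20 high, in a plate 10 thick (x); above it the grip tab 24 (y) x 10 (x), z 122-172. Bolt 12 x 12 mm along y at z 70. Absent in some runs.
- latch_a_bolt (a joint): how far this latch's bolt is drawn out: 0 m = pushed home (its end stands 3 mm proud of the block's side), 0.026 m = pulled out (29 mm proud). Starts under 0.004 or over 0.021. Stays where it is set; about 3 N shifts it.
- latch_a_bolt_end (a point): middle of the end face of this latch's bolt, on the latch's +y side; axes as the latch's
- latch_b: steel mould latch, 172 mm tall, 0.2-0.4 kg, hung by its eye. Origin: middle of its foot's underside. Hanging: z up, x the way the hook points, y the bolt's side. Foot 36 (y) x 20 (x) mm, z 0-8; block 40 (y) x 24 (x), z 8-89; eye centre z 112: window 20 wide (y), 20 high, in a plate 10 thick (x); above it the grip tab 24 (y) x 10 (x), z 122-172. Bolt 12 x 12 mm along y at z 70. Absent in some runs.
- latch_b_bolt (a joint): how far this latch's bolt is drawn out: 0 m = pushed home (its end stands 3 mm proud of the block's side), 0.026 m = pulled out (29 mm proud). Starts under 0.004 or over 0.021. Stays where it is set; about 3 N shifts it.
- latch_b_bolt_end (a point): middle of the end face of this latch's bolt, on the latch's +y side; axes as the latch's
- latch_c: steel mould latch, 172 mm tall, 0.2-0.4 kg, hung by its eye. Origin: middle of its foot's underside. Hanging: z up, x the way the hook points, y the bolt's side. Foot 36 (y) x 20 (x) mm, z 0-8; block 40 (y) x 24 (x), z 8-89; eye centre z 112: window 20 wide (y), 20 high, in a plate 10 thick (x); above it the grip tab 24 (y) x 10 (x), z 122-172. Bolt 12 x 12 mm along y at z 70. Absent in some runs.
- latch_c_bolt (a joint): how far this latch's bolt is drawn out: 0 m = pushed home (its end stands 3 mm proud of the block's side), 0.026 m = pulled out (29 mm proud). Starts under 0.004 or over 0.021. Stays where it is set; about 3 N shifts it.
- latch_c_bolt_end (a point): middle of the end face of this latch's bolt, on the latch's +y side; axes as the latch's
- latch_d: steel mould latch, 172 mm tall, 0.2-0.4 kg, hung by its eye. Origin: middle of its foot's underside. Hanging: z up, x the way the hook points, y the bolt's side. Foot 36 (y) x 20 (x) mm, z 0-8; block 40 (y) x 24 (x), z 8-89; eye centre z 112: window 20 wide (y), 20 high, in a plate 10 thick (x); above it the grip tab 24 (y) x 10 (x), z 122-172. Bolt 12 x 12 mm along y at z 70. Absent in some runs.
- latch_d_bolt (a joint): how far this latch's bolt is drawn out: 0 m = pushed home (its end stands 3 mm proud of the block's side), 0.026 m = pulled out (29 mm proud). Starts under 0.004 or over 0.021. Stays where it is set; about 3 N shifts it.
- latch_d_bolt_end (a point): middle of the end face of this latch's bolt, on the latch's +y side; axes as the latch's
- latch_e: steel mould latch, 172 mm tall, 0.2-0.4 kg, hung by its eye. Origin: middle of its foot's underside. Hanging: z up, x the way the hook points, y the bolt's side. Foot 36 (y) x 20 (x) mm, z 0-8; block 40 (y) x 24 (x), z 8-89; eye centre z 112: window 20 wide (y), 20 high, in a plate 10 thick (x); above it the grip tab 24 (y) x 10 (x), z 122-172. Bolt 12 x 12 mm along y at z 70. Absent in some runs.
- latch_e_bolt (a joint): how far this latch's bolt is drawn out: 0 m = pushed home (its end stands 3 mm proud of the block's side), 0.026 m = pulled out (29 mm proud). Starts under 0.004 or over 0.021. Stays where it is set; about 3 N shifts it.
- latch_e_bolt_end (a point): middle of the end face of this latch's bolt, on the latch's +y side; axes as the latch's
- ledge_tray: steel pocket tray with a ledge at rim height from y = 28 to 70 mm (lip 66 mm up; bolts clear it); other side ends at y = -28. Three open pockets in a row at x = -52, 0, 52 mm, y 0, each 29 (x) x 46 (y) mm, floor 6 mm up, rim 60 mm up. Origin under the middle one, x along the row, z up. A latch stands in one foot down, its x along the tray's. 171 mm long, loose, 1.4 kg.
- plain_tray: narrow steel pocket tray, no ledge, 56 mm wide (y). Three open pockets in a row at x = -52, 0, 52 mm, y 0, each 29 (x) x 46 (y) mm, floor 6 mm up, rim 60 mm up. Origin under the middle one, x along the row, z up. A latch stands in one foot down, its x along the tray's. 171 mm long, loose, 1.4 kg.
- guide_pillar: bystander: steel guide pillar standing upright, 38 mm thick, 140 mm tall, origin at its foot
- guide_bush: bystander: brass guide bush, 68 mm across, 45 mm tall, origin at its underside
- locating_ring: bystander: flat steel ring, 100 mm across, 16 mm thick, origin at its underside
Things that resemble listed ones, but are neither listed nor needed, are in the scene too. What is shaped like the ledge_tray but purple or yellow is not meant.

How it is judged:
By the outcome, as a careful person would: the job done as asked, in the order asked, and still so for the second after the job is handed in, with the robot touching nothing.
Of latch_a, latch_b, latch_c, latch_d, latch_e only 3 to 5 are there at a start; the rules pass over those that are not, and their reading is None.
At some moment in a run one of ledge_tray, plain_tray may be knocked a few centimetres aside while the robot is not near it.
It also fails if it takes over 210 s, if anything falls off the work surface, if the arm or the gripper's body presses on something with over 40 N, if the wrist force passes 120 N, or if a joint passes its speed limit or range.

### The arm

A 7-joint arm with a two-finger parallel gripper is mounted at the origin on the work surface. World frame = base frame: x ahead of the robot, y to its left, z up, the work surface at z = 0. Lengths are in m, angles in rad, forces in N, time in s.
With the tool pointing down it reaches from about 0.425 to 0.925 m from the base axis. Payload 6.8 kg.
Tool frame: the origin (TCP) lies midway between the tips of the shut fingers; the grasp point (between the pads) lies 19 mm behind it (pinch_z is the distance from the TCP to the grasp point, in m); z points along the fingers, x is the direction in which the jaws open and shut, and the axes are right-handed (so a half turn about z gives the same grasp; the last joint's range is limited). The gripper opens to 88 mm and grips with 3 to 60 N. Pads are 20 mm wide; open, the fingers measure 115 mm over their backs; the gripper's body (75 mm by 178 mm) begins 61 mm behind the grasp point.
Start: joints at [1.048, 0.477, 0.022, 1.555, -0.011, 1.109, -0.083], TCP at [0.272, -0.618, 0.223] pointing down, gripper open.
Joint ranges: [-2.96, 2.96], [-0.34, 2.1], [-1.41, 1.46], [0.24, 2.44], [-1.37, 4.51], [0.17, 1.92], [-2.96, 2.96]. Speed limits (rad/s): [2.39, 2.39, 3.14, 3.14, 3.14, 3.14, 3.14].

### API

Orientations are given as a unit quaternion [x, y, z, w].
In Python, from bench import * gives the robot as it stands.
- The arm moves only by the shell command python3 -m inch 'ROWS' [FORCE]. ROWS is JSON, a list of rows, each an object with "claw": the finger opening in mm, from 0 to 87.8; "dp": the shift along the tool's x, y, z in mm, a list of three; "twist": the turn, a rotation vector about the tool's x, y, z in degrees, a list of three. A call has 1 to 12 rows; each row is the pose to reach, as a shift and turn from the pose measured when the call began, along the tool's axes at that moment; what a row does not reach only later rows make up. A row lasts 1/10 s, in which the tool goes at most 50 mm and 8.59 degrees, less where a joint would pass 70% of its speed; a pose out of reach is approached as far as the arm can. A call with a gripper value outside its range is refused whole. The fingers move at their own pace and stop on an object; FORCE is the grip in N (left out, the last holds). Time passes only in rows, so rows that repeat a pose let the fingers close. It gives the time, the measured TCP pose, the force and the opening at its end, in the units of the state.
- sense(): the state, without advancing time (a new reading comes with each control period).
- camera(name): name is "scene" or "top" or "wrist"; returns a dict with "frame" (400x640x3 uint8, blue, green, red), "depth" (400x640 float32, m along the optical axis (not along the pixel's ray), 0 where there is no reading), "fx", "fy", "cx", "cy" (pixels), "extrinsics" (4x4, takes a point from camera to world coordinates). Camera axes: x right, y up, looking along -z (the intrinsics and any distortion apply to the point x, -y, -z); pixel columns grow to the right and rows downward; lengths in m; the calibration is good to about 2 mm. A picture is of the moment at which its call begins.
- hand_in(): hands the job in, once; it reports no verdict.
Trained networks look in a picture, given as the dict that the camera call returned (one of the last four; its "shot" number tells which), for a name from the list of things; names that differ only in an ending like _2 or _b are one class to them, and where a whole thing is asked for, a point or a joint stands for the part that bears it (a point fixed in the world has none). Each returns a list of dicts, best first, with "p" (0 to 1); they miss things now and then, are a little off and sometimes report something else, mostly with a low value. They report only what shows in the picture. A call takes as long as a camera call. They do not tell look-alikes from the thing itself.
- search_frame(picture, thing): "xy" ([column, row] in pixels, amid what is visible of it).
- mark_of(picture, thing): "xy" ([column, row] in pixels: a listed point, or the origin of a listed thing).
The state is a dict: "time_s": time; "joint_pos": joint angles; "qvel": joint speeds; "effort": joint torques, N m; "position": TCP position; "tcp_rot": TCP orientation; "wrist_force": force on the tool from outside, world axes, zero at the start; "moment": the same for the moment, N m; "opening": finger opening in m.
Only numpy, scipy, OpenCV 4.12 (cv2) and the standard library are available. Lean on these libraries where they do the work, as an engineer would, in place of code of your own. Each camera call takes 0.05 s, during which the arm holds its last target.

## Working session

There is one attempt and no reset: what is moved stays moved. The work goes in short steps, Python scripts to look and compute and a shell command to move; the robot and the scene stay as the last step left them, time stands still between calls to the robot, and variables do not carry over. Pictures are saved under pics/ and viewed, and the job is handed in when it is done.

```bash
ls; mkdir -p pics
cat > h.py <<'E'
from bench import *
import numpy as np, cv2
from scipy.spatial.transform import Rotation as R
def snap(n,f=None):
    c=camera(n)
    if f: cv2.imwrite('pics/'+f,c['frame'])
    return c
def pt(c,u,v,d=None):
    if d is None:
        d=c['depth'][int(round(v)),int(round(u))]
    p=np.array([(u-c['cx'])/c['fx']*d,-(v-c['cy'])/c['fy']*d,-d,1])
    return (np.array(c['extrinsics'])@p)[:3]
def cloud(c):
    d=c['depth'];v,u=np.mgrid[0:400,0:640]
    P=np.stack([(u-c['cx'])/c['fx']*d,-(v-c['cy'])/c['fy']*d,-d],-1)
    E=np.array(c['extrinsics'])
    return P@E[:3,:3].T+E[:3,3]
def proj(c,p):
    E=np.linalg.inv(np.array(c['extrinsics']));q=E[:3,:3]@np.array(p)+E[:3,3]
    return c['cx']-c['fx']*q[0]/q[2],c['cy']+c['fy']*q[1]/q[2]
E
python3 - <<'E'
from h import *
for n in ['scene','top','wrist']:
    c=snap(n,n+'0.png'); print(n,[k for k in c],c['fx'],np.round(c['extrinsics'],3).tolist())
s=sense();print(s)
E
```

```text
pics
scene ['frame', 'depth', 'fx', 'fy', 'cx', 'cy', 'extrinsics', 'shot'] 383.7615724837557 [[0.744, -0.53, 0.407, 0.967], [0.669, 0.587, -0.457, -0.469], [0.004, 0.612, 0.791, 0.918], [0.0, 0.0, 0.0, 1.0]]
top ['frame', 'depth', 'fx', 'fy', 'cx', 'cy', 'extrinsics', 'shot'] 422.52767786542614 [[-0.023, 0.991, -0.135, 0.392], [-1.0, -0.023, 0.002, -0.006], [-0.002, 0.135, 0.991, 1.371], [0.0, 0.0, 0.0, 1.0]]
wrist ['frame', 'depth', 'fx', 'fy', 'cx', 'cy', 'extrinsics', 'shot'] 350.66439436701967 [[0.404, 0.882, 0.243, 0.336], [-0.915, 0.39, 0.105, -0.587], [-0.002, -0.265, 0.964, 0.384], [0.0, 0.0, 0.0, 1.0]]
{'time_s': 0.15, 'joint_pos': array([ 1.04789104,  0.47762942,  0.02235957,  1.55615033, -0.01151273,
        1.10929553, -0.08311395]), 'qvel': array([ 0.00071145, -0.00427928, -0.00041567, -0.0041163 ,  0.00124505,
        0.00162762, -0.00099308]), 'effort': array([ 2.91398566e-03, -5.83287013e+01,  1.53672393e+00, -2.72874337e+01,
       -5.43389772e-02,  1.45309250e-02,  1.15561725e-04]), 'position': array([ 0.27185181, -0.61736422,  0.2219237 ]), 'tcp_rot': array([ 8.37555851e-01, -5.46351295e-01, -5.90203879e-04, -3.32084742e-04]), 'wrist_force': array([0.12552776, 0.03505488, 0.71060503]), 'moment': array([-0.00172949, -0.00295273, -0.01347894]), 'opening': 0.0879899976907807}
```

View pics/scene0.png

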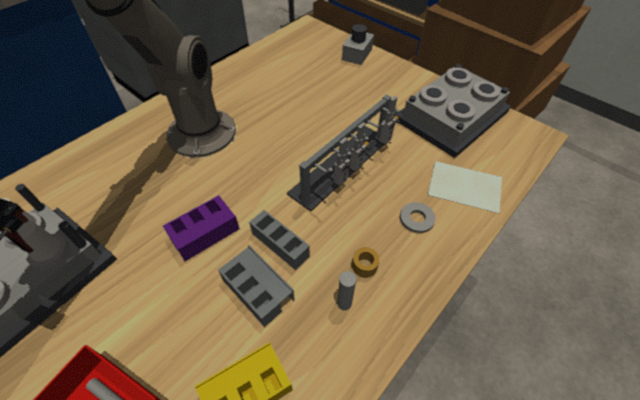

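View pics/top0.png

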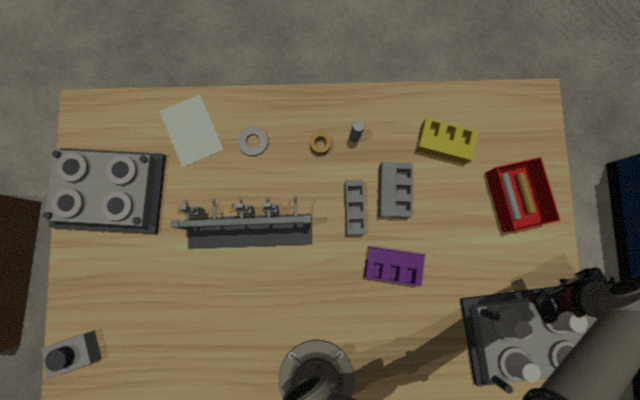

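View pics/wrist0.png

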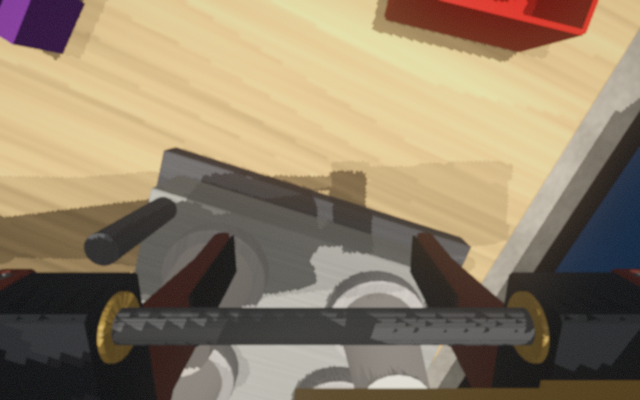

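Run:
```python
from h import *
a=cv2.imread('pics/top0.png')[180:255,165:325];cv2.imwrite('pics/top0c.png',cv2.resize(a,None,fx=5,fy=5,interpolation=2))
a=cv2.imread('pics/scene0.png')[85:230,280:420];cv2.imwrite('pics/scene0c.png',cv2.resize(a,None,fx=4,fy=4,interpolation=2))
a=cv2.imread('pics/top0.png')[150:290,325:445];cv2.imwrite('pics/top0d.png',cv2.resize(a,None,fx=4,fy=4,interpolation=2))
for n in ['top','scene']:
    c=snap(n); C=cloud(c)
    for t in ['rack','hook_bend','hook_tip','latch_a','latch_a_bolt_end','ledge_tray','plain_tray']:
        for f in (search_frame,mark_of):
            try:r=f(c,t)
            except Exception as e: print(e);continue
            print(n,t,f.__name__,[(round(x['p'],2),np.round(x['xy']).astype(int).tolist(),np.round(C[int(min(399,x['xy'][1])),int(min(x['xy'][0],639))],3).tolist()) for x in r if x['p']>.15])
```

```text
top rack call [(0.8, [246, 229], [0.464, 0.216, 0.01])]
top rack call [(0.87, [253, 226], [0.476, 0.194, 0.01]), (0.48, [241, 199], [0.544, 0.206, 0.176])]
top hook_bend call [(0.79, [248, 231], [0.461, 0.213, 0.006])]
top hook_bend call [(0.57, [241, 203], [0.531, 0.206, 0.162]), (0.57, [404, 192], [0.576, -0.3, 0.001])]
top hook_tip call [(0.78, [248, 229], [0.467, 0.212, 0.013])]
top hook_tip call [(0.82, [240, 199], [0.541, 0.209, 0.177])]
top latch_a call [(0.76, [197, 211], [0.513, 0.34, 0.134]), (0.74, [244, 210], [0.515, 0.2, 0.142]), (0.64, [270, 212], [0.503, 0.126, 0.158]), (0.48, [356, 132], [0.746, -0.137, 0.127])]
top latch_a call [(0.7, [269, 213], [0.503, 0.128, 0.162]), (0.52, [251, 210], [0.514, 0.184, 0.117]), (0.51, [354, 206], [0.534, -0.134, 0.003]), (0.48, [200, 214], [0.51, 0.339, 0.104])]
top latch_a_bolt_end call []
top latch_a_bolt_end call [(0.75, [229, 207], [0.537, 0.276, 0.001])]
top ledge_tray call [(0.88, [397, 188], [0.587, -0.277, 0.003]), (0.87, [448, 142], [0.723, -0.436, 0.057]), (0.71, [395, 264], [0.347, -0.245, 0.058])]
top ledge_tray call [(0
[... 947 characters left out ...]
, 0.124])]
scene latch_a call [(0.74, [356, 166], [0.532, 0.185, 0.071]), (0.71, [342, 180], [0.532, 0.12, 0.063]), (0.7, [386, 140], [0.529, 0.338, 0.063])]
scene latch_a_bolt_end call []
scene latch_a_bolt_end call [(0.43, [250, 296], [0.599, -0.299, 0.059]), (0.41, [399, 117], [0.475, 0.496, 0.03])]
scene ledge_tray call [(0.96, [202, 229], [0.361, -0.261, 0.059]), (0.72, [249, 383], [0.736, -0.43, 0.043]), (0.66, [257, 285], [0.592, -0.271, 0.057])]
scene ledge_tray call [(0.82, [253, 293], [0.6, -0.291, 0.057]), (0.74, [201, 229], [0.361, -0.261, 0.059])]
scene plain_tray call [(0.94, [278, 240], [0.511, -0.131, 0.006])]
scene plain_tray call [(0.74, [280, 245], [0.552, -0.154, 0.057])]
```

View pics/scene0c.png

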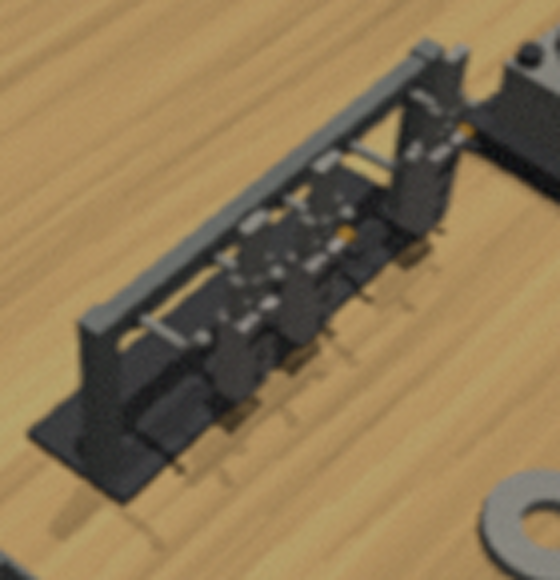

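View pics/top0c.png

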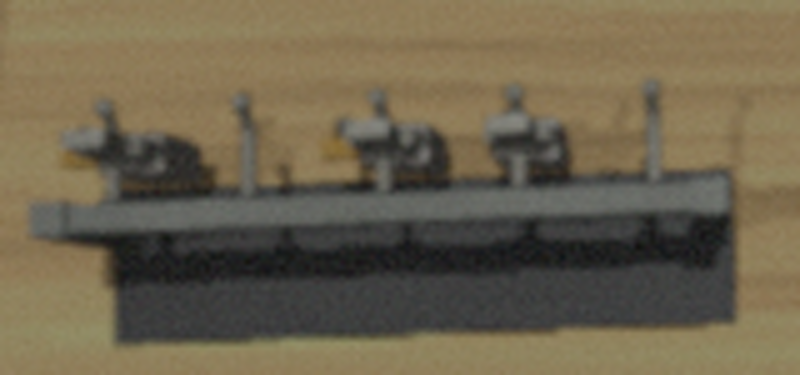

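View pics/top0d.png

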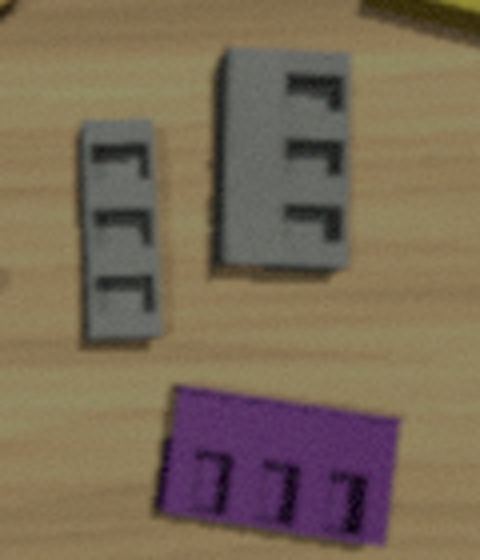

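Run:
```python
from h import *
c=snap('top'); C=cloud(c)
P=C.reshape(-1,3)
m=(P[:,2]>.163)&(P[:,2]<.182)&(P[:,0]>.4)&(P[:,0]<.6)&(P[:,1]>-.05)&(P[:,1]<.45)
Q=P[m];print(len(Q),np.median(Q[:,2]))
r=cv2.minAreaRect((Q[:,:2]*1000).astype(np.float32));print(r)
# crossbar: ransac line
b=Q[:,:2]
from numpy.linalg import svd
w=np.ones(len(b),bool)
for i in range(8):
    mu=b[w].mean(0);u=svd(b[w]-mu,full_matrices=False)[2][0];n=np.array([-u[1],u[0]]);w=abs((b-mu)@n)<.012
s=(b[w]-mu)@u;print(mu,u,np.degrees(np.arctan2(-u[0],u[1])),np.percentile(s,[0,1,99,100]),np.percentile((b[w]-mu)@n,[1,99]))
# trays
for nm,(u0,u1,v0,v1) in {'plain':(335,375,170,245),'ledge':(372,420,152,228)}.items():
    S=C[v0:v1,u0:u1].reshape(-1,3);T=S[(S[:,2]>.052)&(S[:,2]<.075)]
    print(nm,len(T),np.median(T[:,2]),cv2.minAreaRect((T[:,:2]*1000).astype(np.float32)))
```

```text
1004 0.17181526001317005
((505.86749267578125, 205.257080078125), (75.95055389404297, 394.785400390625), 0.79197096824646)
[0.477659   0.20594167] [-0.01247471  0.99992219] 0.7147669913015685 [-0.19845746 -0.19542145  0.1927508   0.19632499] [-0.00975863  0.0094787 ]
plain 601 0.05893419180496151 ((523.1176147460938, -133.85171508789062), (170.43540954589844, 56.65619659423828), 0.036622483283281326)
ledge 1318 0.05907769043299904 ((576.24755859375, -264.791259765625), (99.72686004638672, 171.4391632080078), 86.3759536743164)
```

```bash
cat >> h.py <<'E'
RD=R.from_matrix(np.array([[0,-1,0],[-1,0,0],[0,0,-1]]).T)  # tool x=-Y, y=-X, z=-Z
def goal(p,yaw=0.,lean=0.,show=True):
    """world TCP target, yaw(deg about world z), lean top back (deg)"""
    s=sense();R0=R.from_quat(s['tcp_rot'])
    Rt=R.from_euler('z',yaw,degrees=True)*RD*R.from_euler('x',lean,degrees=True)
    dp=R0.inv().apply(np.array(p)-s['position'])*1000
    tw=(R0.inv()*Rt).as_rotvec(degrees=True)
    print('dp',np.round(dp,1).tolist(),'tw',np.round(tw,1).tolist(),'|d|',round(np.linalg.norm(dp)),'t',round(s['time_s'],1),'pos',np.round(s['position'],4).tolist(),'F',np.round(s['wrist_force'],1).tolist(),'op',round(s['opening']*1000,1))
E
python3 -c "
from h import *
goal([.55,-.3,.42],0.7);goal([.50,.2,.42],0.7)"
```

```text
dp [-178.8, -382.5, -197.4] tw [0.0, -0.0, 23.1] |d| 466 t 1.7 pos [0.272, -0.6178, 0.2227] F [-0.4, -0.1, 0.3] op 88.0
dp [-656.6, -538.2, -197.4] tw [0.0, -0.0, 23.1] |d| 872 t 1.7 pos [0.272, -0.6178, 0.2227] F [-0.4, -0.1, 0.3] op 88.0
```

```bash
python3 -m inch --help 2>&1 | head -20
```

```text
invalid input: not JSON, or not a number
```

```bash
python3 -m inch '[{"claw":50,"dp":[-20,-40,-100],"twist":[0,0,4]},{"claw":50,"dp":[-80,-170,-197],"twist":[0,0,11]},{"claw":50,"dp":[-130,-280,-197],"twist":[0,0,17]},{"claw":50,"dp":[-179,-382,-197],"twist":[0,0,23]},{"claw":50,"dp":[-179,-382,-197],"twist":[0,0,23]},{"claw":50,"dp":[-179,-382,-197],"twist":[0,0,23]},{"claw":50,"dp":[-300,-420,-197],"twist":[0,0,23]},{"claw":50,"dp":[-420,-460,-197],"twist":[0,0,23]},{"claw":50,"dp":[-656,-538,-197],"twist":[0,0,23]},{"claw":50,"dp":[-656,-538,-197],"twist":[0,0,23]},{"claw":50,"dp":[-656,-538,-197],"twist":[0,0,23]},{"claw":50,"dp":[-656,-538,-197],"twist":[0,0,23]}]' 50; python3 -c "
from h import *
goal([.50,.2,.42],0.7)"
```

```text
time_s: 2.9
position: [0.476, -0.1369, 0.3965]
tcp_rot: [0.712, -0.702, 0.0, -0.0]
wrist_force: [1.1, -0.7, -0.6]
opening: 0.0498
dp [-336.5, -28.5, -23.6] tw [-0.0, -0.0, 0.1] |d| 339 t 2.9 pos [0.476, -0.1369, 0.3965] F [1.1, -0.7, -0.6] op 49.8
```

```bash
python3 -m inch '[{"claw":50,"dp":[-336,-28,-24],"twist":[0,0,0]},{"claw":50,"dp":[-336,-28,-24],"twist":[0,0,0]},{"claw":50,"dp":[-336,-28,-24],"twist":[0,0,0]},{"claw":50,"dp":[-336,-28,-24],"twist":[0,0,0]},{"claw":50,"dp":[-336,-28,-24],"twist":[0,0,0]},{"claw":50,"dp":[-336,-28,-24],"twist":[0,0,0]},{"claw":50,"dp":[-336,-28,-24],"twist":[0,0,0]},{"claw":50,"dp":[-336,-28,-24],"twist":[0,0,0]},{"claw":50,"dp":[-336,-28,-24],"twist":[0,0,0]}]'; python3 -c "
from h import *
goal([.50,.2,.42],0.7)
c=snap('wrist','w1.png');np.savez('w1.npz',C=cloud(c))"
```

```text
time_s: 3.8
position: [0.4993, 0.1999, 0.4202]
tcp_rot: [0.712, -0.702, 0.0, 0.0]
wrist_force: [0.8, -0.4, 0.2]
opening: 0.0497
dp [-0.0, -0.7, 0.2] tw [-0.0, -0.0, 0.2] |d| 1 t 3.8 pos [0.4993, 0.1999, 0.4202] F [0.8, -0.4, 0.2] op 49.7
```

View pics/w1.png

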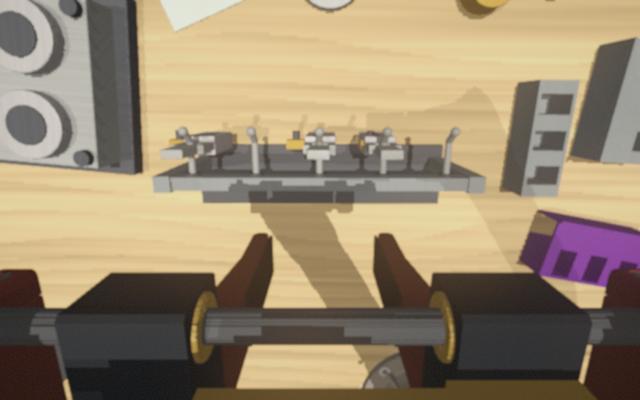

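Run:
```python
from h import *
a=cv2.imread('pics/w1.png')[115:205,150:490];cv2.imwrite('pics/w1c.png',cv2.resize(a,(800,212*1),interpolation=2))
a=cv2.imread('pics/w1.png')[115:185,280:420];cv2.imwrite('pics/w1d.png',cv2.resize(a,None,fx=5,fy=5,interpolation=2))
a=cv2.imread('pics/w1.png')[115:185,150:270];cv2.imwrite('pics/w1e.png',cv2.resize(a,None,fx=5,fy=5,interpolation=2))
C=np.load('w1.npz')['C'];P=C.reshape(-1,3)
m=(P[:,2]>.165)&(P[:,2]<.18)&(P[:,0]>.45)&(P[:,0]<.5)&(P[:,1]>-.05)&(P[:,1]<.45)
b=P[m][:,:2];mu=b.mean(0);u=np.linalg.svd(b-mu,full_matrices=False)[2][0];u*=np.sign(u[1]);n=np.array([-u[1],u[0]])
print(mu,np.degrees(np.arctan2(-u[0],u[1])),np.percentile((b-mu)@u,[0,1,99,100]),np.percentile((b-mu)@n,[1,99]),np.median(P[m][:,2]))
# tab tops
for y in (.36,.206,.128):
    m=(P[:,2]>.195)&(P[:,2]<.23)&(abs(P[:,1]-y)<.04)&(P[:,0]>.49)&(P[:,0]<.57)
    Q=P[m];print(y,len(Q),np.round(Q.mean(0),4),np.round(np.percentile(Q,[2,98],axis=0),4).tolist(),cv2.minAreaRect((Q[:,:2]*1000).astype(np.float32)))
```

```text
[0.47832634 0.20586838] 0.7640719320639311 [-0.19839414 -0.1948875   0.19439711  0.19801698] [-0.00921916  0.00943328] 0.17183949944862087
0.36 292 [0.5169 0.361  0.2076] [[0.5113, 0.3508, 0.1962], [0.5215, 0.3742, 0.2112]] ((516.4829711914062, 362.7423095703125), (10.284242630004883, 24.90671730041504), 1.5258586406707764)
0.206 241 [0.5193 0.2069 0.2087] [[0.5139, 0.1957, 0.1991], [0.5237, 0.2181, 0.2114]] ((518.6765747070312, 206.86492919921875), (9.999324798583984, 22.602994918823242), 1.1173430681228638)
0.128 258 [0.5204 0.1292 0.2081] [[0.5152, 0.117, 0.1976], [0.5248, 0.1402, 0.2113]] ((520.0277709960938, 128.383544921875), (9.79431438446045, 23.986291885375977), 1.5943877696990967)
```

View pics/w1d.png

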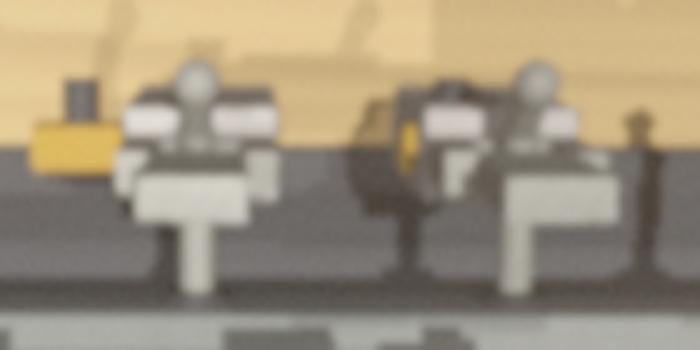

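View pics/w1e.png

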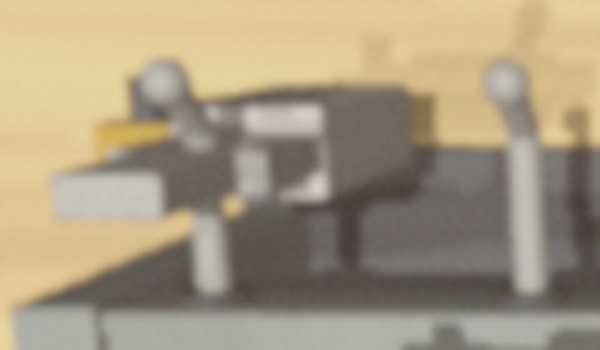

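Run:
```python
from h import *
C=np.load('w1.npz')['C'];f=cv2.imread('pics/w1.png')
h=cv2.cvtColor(f,cv2.COLOR_BGR2HSV)
for u0,u1,yc in ((160,190,.3627),(290,310,.2069),(355,370,.1284)):
    m=np.zeros((400,640),bool);m[125:160,u0:u1]=1
    m&=(h[...,0]>15)&(h[...,0]<32)&(h[...,1]>110)&(C[...,2]>.07)&(C[...,2]<.2)
    Q=C[m];print(len(Q),np.round(np.percentile(Q,[2,50,98],axis=0),4).tolist() if len(Q) else '', (np.percentile(Q[:,1],98)-yc) if len(Q) else '')
```

```text
62 [[0.5152, 0.3775, 0.1105], [0.5195, 0.3975, 0.1126], [0.522, 0.4061, 0.1536]] 0.04344483935905891
125 [[0.5125, 0.2275, 0.1102], [0.519, 0.2368, 0.1132], [0.5243, 0.2449, 0.1147]] 0.037960630360935554
30 [[0.5141, 0.1482, 0.1121], [0.5202, 0.1504, 0.1136], [0.5247, 0.152, 0.1169]] 0.02356214087965461
```

```bash
python3 -c "
from h import *
goal([.520,.1284,.26],0.76);goal([.520,.1284,.169],0.76)"
```

```text
dp [70.1, -19.4, 160.3] tw [-0.0, -0.1, -0.0] |d| 176 t 3.9 pos [0.4997, 0.1985, 0.4202] F [-0.4, -0.9, -0.8] op 50.2
dp [70.0, -19.3, 251.3] tw [-0.0, -0.1, -0.0] |d| 262 t 3.9 pos [0.4997, 0.1985, 0.4202] F [-0.4, -0.9, -0.8] op 50.2
```

```bash
python3 -m inch '[{"claw":50,"dp":[70,-19,80],"twist":[0,0,0]},{"claw":50,"dp":[70,-19,160],"twist":[0,0,0]},{"claw":50,"dp":[70,-19,160],"twist":[0,0,0]},{"claw":50,"dp":[70,-19,160],"twist":[0,0,0]},{"claw":50,"dp":[70,-19,160],"twist":[0,0,0]},{"claw":50,"dp":[70,-19,160],"twist":[0,0,0]},{"claw":50,"dp":[70,-19,160],"twist":[0,0,0]}]'; python3 -c "
from h import *
c=snap('wrist','w2.png');C=cloud(c);P=C.reshape(-1,3)
goal([.520,.1284,.169],0.76)
for y in (.206,.128):
    m=(P[:,2]>.195)&(P[:,2]<.23)&(abs(P[:,1]-y)<.03)&(P[:,0]>.49)&(P[:,0]<.57)
    Q=P[m];print(y,len(Q),np.round(Q.mean(0),4),np.round(np.percentile(Q,[2,98],axis=0),4).tolist(),cv2.minAreaRect((Q[:,:2]*1000).astype(np.float32)))
"
```

```text
time_s: 4.55
position: [0.5208, 0.1292, 0.2627]
tcp_rot: [0.711, -0.703, 0.002, -0.001]
wrist_force: [0.1, 0.1, 0.5]
opening: 0.05
dp [1.0, 1.2, 93.6] tw [-0.2, -0.0, -0.0] |d| 94 t 4.6 pos [0.5207, 0.1294, 0.2627] F [-0.1, -0.8, 0.1] op 50.0
0.206 826 [0.5199 0.2053 0.2069] [[0.514, 0.1945, 0.1955], [0.5236, 0.2177, 0.2109]] ((518.716064453125, 206.63748168945312), (10.171294212341309, 24.665578842163086), 0.7257611751556396)
0.128 751 [0.521  0.1282 0.2074] [[0.515, 0.1167, 0.1956], [0.5247, 0.1396, 0.2107]] ((519.7398071289062, 128.03335571289062), (10.295757293701172, 23.84659194946289), 1.0191141366958618)
```

View pics/w2.png

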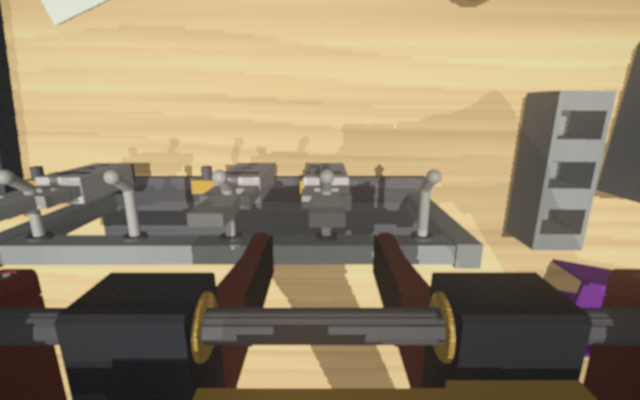

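```bash
python3 -m inch '[{"claw":50,"dp":[1,1,45],"twist":[0,0,0]},{"claw":50,"dp":[1,1,75],"twist":[0,0,0]},{"claw":50,"dp":[1,1,93],"twist":[0,0,0]},{"claw":50,"dp":[1,1,93],"twist":[0,0,0]},{"claw":50,"dp":[1,1,93],"twist":[0,0,0]},{"claw":50,"dp":[1,1,93],"twist":[0,0,0]}]'; python3 -c "
from h import *
goal([.520,.1282,.169],0.76)"
```

```text
time_s: 5.2
position: [0.5215, 0.1291, 0.1717]
tcp_rot: [0.712, -0.702, 0.002, -0.003]
wrist_force: [-0.5, -0.6, 0.8]
opening: 0.0502
dp [0.9, 1.5, 2.6] tw [-0.4, 0.0, -0.0] |d| 3 t 5.2 pos [0.5215, 0.1291, 0.1717] F [-0.5, -0.6, 0.8] op 50.2
```

```bash
python3 -m inch '[{"claw":50,"dp":[1,2,4],"twist":[0,0,0]},{"claw":22,"dp":[1,2,4],"twist":[0,0,0]},{"claw":10,"dp":[1,2,4],"twist":[0,0,0]},{"claw":10,"dp":[1,2,4],"twist":[0,0,0]},{"claw":10,"dp":[1,2,4],"twist":[0,0,0]},{"claw":10,"dp":[1,2,4],"twist":[0,0,0]},{"claw":10,"dp":[1,2,4],"twist":[0,0,0]}]' 50; python3 -c "
from h import *
goal([.520,.1282,.175],0.76)"
```

```text
time_s: 5.9
position: [0.5197, 0.1277, 0.1678]
tcp_rot: [0.712, -0.703, 0.003, -0.003]
wrist_force: [-0.4, -1.5, 3.1]
opening: 0.0236
dp [-0.5, -0.3, -7.2] tw [-0.5, 0.0, -0.0] |d| 7 t 5.9 pos [0.5197, 0.1277, 0.1678] F [-0.4, -1.5, 3.1] op 23.6
```

```bash
python3 -m inch '[{"claw":10,"dp":[0,0,-3],"twist":[0,0,0]},{"claw":10,"dp":[0,0,-6],"twist":[0,0,0]},{"claw":10,"dp":[0,0,-6],"twist":[0,0,0]},{"claw":10,"dp":[0,2.2,-6],"twist":[7,0,0]},{"claw":10,"dp":[0,4.4,-5.5],"twist":[14,0,0]},{"claw":10,"dp":[0,6.5,-4.8],"twist":[21,0,0]},{"claw":10,"dp":[0,8.5,-3.9],"twist":[28,0,0]},{"claw":10,"dp":[0,10.3,-2.7],"twist":[35,0,0]},{"claw":10,"dp":[0,10.3,-2.7],"twist":[35,0,0]},{"claw":10,"dp":[0,10.3,-2.7],"twist":[35,0,0]},{"claw":10,"dp":[0,10.3,-2.7],"twist":[35,0,0]}]'; python3 -c "
from h import *
s=sense();Rm=R.from_quat(s['tcp_rot'])
print('eye',s['position']+Rm.apply([0,0,.018]),'tilt',np.degrees(np.arccos(-Rm.as_matrix()[2,2])),s['wrist_force'],s['opening'],s['time_s'])
c=snap('wrist','w3.png');snap('scene','s3.png')
a=cv2.imread('pics/s3.png')[85:230,280:420];cv2.imwrite('pics/s3c.png',cv2.resize(a,None,fx=4,fy=4,interpolation=2))
"
```

```text
time_s: 7.0
position: [0.5223, 0.1226, 0.1664]
tcp_rot: [0.688, -0.676, 0.195, -0.177]
wrist_force: [-17.4, 3.4, 26.8]
opening: 0.024
eye [0.53143076 0.12227074 0.15089953] tilt 30.53525036786205 [-17.43820953   3.37625696  26.83009511] 0.023974424855030665 7.0
```

View pics/w3.png

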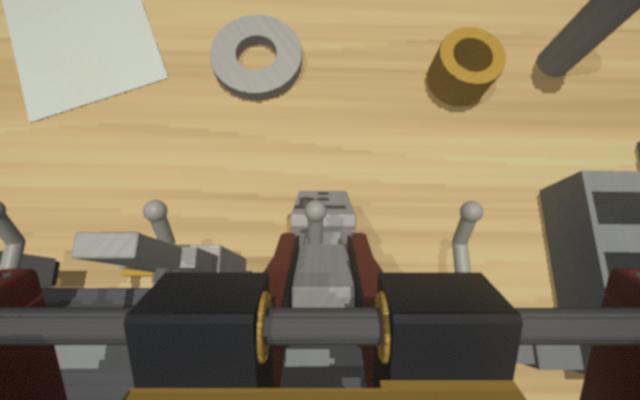

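View pics/s3c.png

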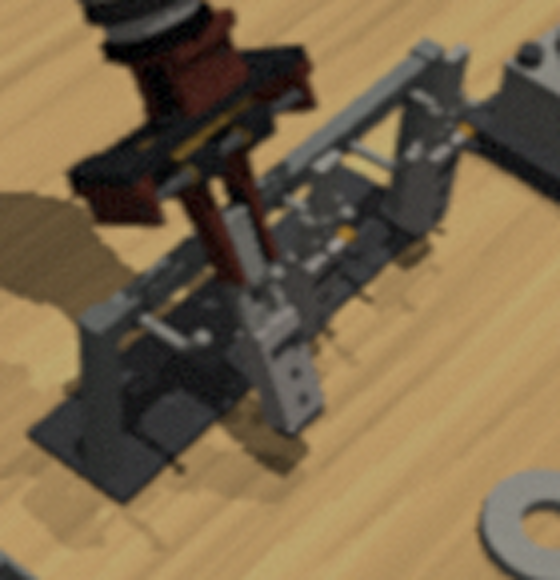

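```bash
python3 -c "
from h import *
s=sense();print(np.round(s['joint_pos'],3),s['wrist_force'],s['moment'],s['effort'].round(1))"
```

```text
[-0.883  0.135  0.396  2.349  0.824  0.295 -2.805] [-14.55830552   0.98008154  31.05385104] [0.17096087 0.1578109  0.00916026] [ -1.5 -14.5   4.6 -15.2   0.6  -0.6  -0.3]
```

```bash
cat >> h.py <<'E'
def info(off=.018):
    s=sense();Rm=R.from_quat(s['tcp_rot']);M=Rm.as_matrix()
    print('pos',np.round(s['position'],4),'eye',np.round(s['position']+M@[0,0,off],4),'lean',round(np.degrees(np.arctan2(-(-M[0,2])*1,-M[2,2])),1) ,'yaw',round(np.degrees(np.arctan2(M[0,0],-M[1,0])),1),'roll',round(np.degrees(np.arcsin(M[2,0])),1),'F',np.round(s['wrist_force'],1),'op',round(s['opening']*1000,1),'j',np.round(s['joint_pos'],2),'t',round(s['time_s'],2))
E
python3 -c "
from h import *
info()
goal([.5223,.1255,.1714],.76,28)
goal([.521,.1277,.1715],.76,14)
goal([.5197,.1277,.170],.76,0)
"
```

```text
pos [0.5229 0.1228 0.1666] eye [0.532  0.1224 0.1511] lean 30.6 yaw 0.6 roll 1.8 F [-14.6   1.   31.1] op 23.5 j [-0.88  0.13  0.4   2.35  0.82  0.3  -2.81] t 7.1
dp [-2.6, -2.0, -4.5] tw [-2.5, -1.6, 0.7] |d| 6 t 7.1 pos [0.5229, 0.1228, 0.1666] F [-14.6, 1.0, 31.1] op 23.5
dp [-4.8, -1.0, -5.3] tw [-16.5, -1.7, 0.5] |d| 7 t 7.1 pos [0.5229, 0.1228, 0.1666] F [-14.6, 1.0, 31.1] op 23.5
dp [-4.9, 0.9, -4.7] tw [-30.5, -1.8, 0.3] |d| 7 t 7.1 pos [0.5229, 0.1228, 0.1666] F [-14.6, 1.0, 31.1] op 23.5
```

```bash
python3 -m inch '[{"claw":10,"dp":[-2.6,-2,-4.5],"twist":[-2.5,-1.6,0.7]},{"claw":10,"dp":[-3,-2,-5],"twist":[-7,-1.6,0.6]},{"claw":10,"dp":[-4.8,-1,-5.3],"twist":[-14,-1.7,0.5]},{"claw":10,"dp":[-4.9,0,-5],"twist":[-21,-1.7,0.4]},{"claw":10,"dp":[-4.9,0.9,-4.7],"twist":[-28,-1.8,0.3]},{"claw":10,"dp":[-4.9,0.9,-4.7],"twist":[-30.5,-1.8,0.3]},{"claw":10,"dp":[-4.9,0.9,-4.7],"twist":[-30.5,-1.8,0.3]},{"claw":10,"dp":[-4.9,0.9,-4.7],"twist":[-30.5,-1.8,0.3]}]'; python3 -c "
from h import *
info()
c=snap('wrist','w4.png')
"
```

```text
time_s: 7.9
position: [0.5192, 0.1277, 0.1694]
tcp_rot: [0.712, -0.702, 0.0, -0.0]
wrist_force: [-0.4, -0.1, -3.7]
opening: 0.0238
pos [0.5192 0.1277 0.1694] eye [0.5192 0.1277 0.1514] lean 0.0 yaw 0.8 roll 0.0 F [-0.4 -0.1 -3.7] op 23.8 j [-0.48  0.31  0.15  1.95 -0.06  0.88 -1.86] t 7.9
```

View pics/w4.png

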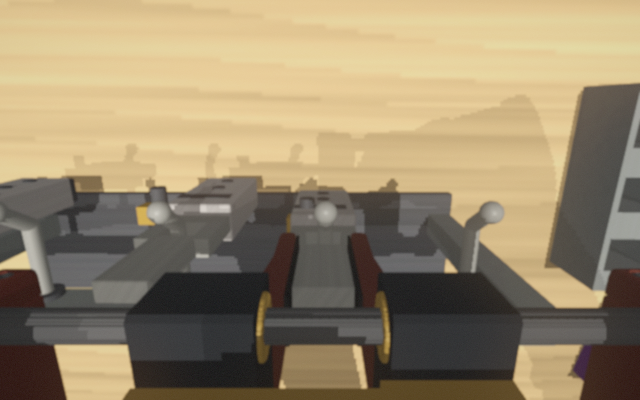

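```bash
python3 -m inch '[{"claw":10,"dp":[0,0,1.5],"twist":[0,0,0]},{"claw":10,"dp":[0,0,2],"twist":[0,0,0]},{"claw":34,"dp":[0,0,2],"twist":[0,0,0]},{"claw":34,"dp":[0,0,2],"twist":[0,0,0]},{"claw":34,"dp":[0,0,2],"twist":[0,0,0]},{"claw":34,"dp":[0,3,2],"twist":[-8,0,0]},{"claw":34,"dp":[0,5,1],"twist":[-16,0,0]},{"claw":34,"dp":[0,6.5,0.5],"twist":[-20,0,0]},{"claw":34,"dp":[0,6.5,0.5],"twist":[-20,0,0]},{"claw":34,"dp":[0,6.5,0.5],"twist":[-20,0,0]}]'; python3 -c "
from h import *
info()
c=snap('wrist','w5.png');P=cloud(c).reshape(-1,3)
for y in (.206,.128):
    m=(P[:,2]>.195)&(P[:,2]<.23)&(abs(P[:,1]-y)<.03)&(P[:,0]>.49)&(P[:,0]<.57)
    Q=P[m];print(y,len(Q),np.round(Q.mean(0),4),np.round(np.percentile(Q,[2,98],axis=0),4).tolist(),cv2.minAreaRect((Q[:,:2]*1000).astype(np.float32)))
"
```

```text
time_s: 8.95
position: [0.5128, 0.1276, 0.1688]
tcp_rot: [0.701, -0.692, -0.121, 0.123]
wrist_force: [-0.2, 0.5, 0.7]
opening: 0.0337
pos [0.5128 0.1276 0.1688] eye [0.5067 0.1275 0.1519] lean -19.8 yaw 0.8 roll 0.0 F [-0.2  0.5  0.7] op 33.7 j [-0.41  0.49  0.14  1.72 -0.16  1.27 -1.75] t 8.95
0.206 768 [0.523  0.2131 0.2024] [[0.5216, 0.2067, 0.1953], [0.5241, 0.2181, 0.2097]] ((523.2999877929688, 211.91122436523438), (4.139679908752441, 14.219905853271484), 12.401634216308594)
0.128 4517 [0.5308 0.1294 0.2079] [[0.5184, 0.1035, 0.1955], [0.5437, 0.155, 0.226]] ((528.147216796875, 129.10508728027344), (33.65542221069336, 56.097782135009766), 0.4522204101085663)
```

View pics/w5.png

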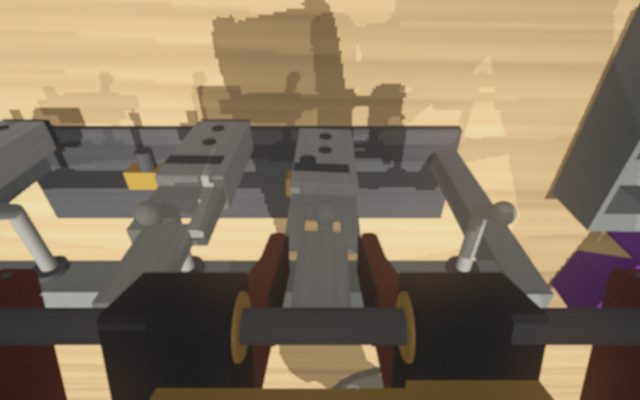

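```bash
cat >> h.py <<'E'
def pull(eye,seq):
    """seq: (lean, dx, dz) mm of the eye from where it hangs; prints rows from current pose"""
    s=sense();R0=R.from_quat(s['tcp_rot']);p0=s['position'];M=R0.as_matrix()
    ax=np.array([M[0,0],M[1,0],0]);ax/=np.linalg.norm(ax)   # ~ -Y
    out=np.array([-ax[1],ax[0],0])                     # ~ +X
    for l,dx,dz in seq:
        Q=R.from_rotvec(np.radians(l)*ax)
        e=np.array(eye)+out*dx/1000+np.array([0,0,dz/1000])
        p=e+Q.apply(p0-np.array(eye))
        dp=R0.inv().apply(p-p0)*1000;tw=(R0.inv()*Q*R0).as_rotvec(degrees=True)
        print((l,dx,dz),'dp',np.round(dp,1).tolist(),'tw',np.round(tw,1).tolist())
E
python3 -m inch '[{"claw":20,"dp":[0,0,0],"twist":[0,0,0]},{"claw":10,"dp":[0,0,0],"twist":[0,0,0]},{"claw":10,"dp":[0,0,0],"twist":[0,0,0]},{"claw":10,"dp":[0,0,0],"twist":[0,0,0]},{"claw":10,"dp":[0,0,0],"twist":[0,0,0]}]' 60; python3 -c "
from h import *
info()
pull([.5197,.1276,.150],[(0,0,6),(8,0,6),(16,0,6),(24,0,6),(30,0,6),(32,6,6),(34,12,6),(35,18.5,15.2),(35,24.6,24),(35,30.6,32.5),(35,37.8,42.9)])
"
```

```text
time_s: 9.5
position: [0.5117, 0.128, 0.1696]
tcp_rot: [0.701, -0.691, -0.121, 0.123]
wrist_force: [-2.3, 0.6, 4.6]
opening: 0.0238
pos [0.5117 0.128  0.1696] eye [0.5055 0.1279 0.1526] lean -19.9 yaw 0.8 roll -0.0 F [-2.3  0.6  4.6] op 23.8 j [-0.41  0.49  0.14  1.72 -0.16  1.27 -1.75] t 9.5
(0, 0, 6) dp [-0.0, 2.0, -5.6] tw [0.0, 0.0, 0.0]
(8, 0, 6) dp [-0.0, 4.1, -3.5] tw [8.0, 0.0, -0.0]
(16, 0, 6) dp [-0.0, 5.8, -1.1] tw [16.0, 0.0, -0.0]
(24, 0, 6) dp [-0.0, 7.2, 1.5] tw [24.0, 0.0, -0.0]
(30, 0, 6) dp [0.0, 8.0, 3.6] tw [30.0, 0.0, -0.0]
(32, 6, 6) dp [0.0, 2.5, 2.2] tw [32.0, 0.0, -0.0]
(34, 12, 6) dp [0.0, -2.9, 0.9] tw [34.0, 0.0, -0.0]
(35, 18.5, 15.2) dp [-0.0, -5.8, -9.6] tw [35.0, 0.0, -0.0]
(35, 24.6, 24) dp [-0.0, -8.5, -20.0] tw [35.0, 0.0, -0.0]
(35, 30.6, 32.5) dp [-0.0, -11.3, -30.0] tw [35.0, 0.0, -0.0]
(35, 37.8, 42.9) dp [-0.0, -14.5, -42.2] tw [35.0, 0.0, -0.0]
```

```bash
python3 -m inch '[{"claw":10,"dp":[0,1,-3],"twist":[0,0,0]},{"claw":10,"dp":[0,2,-5.6],"twist":[0,0,0]},{"claw":10,"dp":[0,2,-5.6],"twist":[0,0,0]},{"claw":10,"dp":[0,4.1,-3.5],"twist":[8,0,0]},{"claw":10,"dp":[0,5.8,-1.1],"twist":[16,0,0]},{"claw":10,"dp":[0,7.2,1.5],"twist":[24,0,0]},{"claw":10,"dp":[0,8,3.6],"twist":[30,0,0]},{"claw":10,"dp":[0,8,3.6],"twist":[30,0,0]},{"claw":10,"dp":[0,8,3.6],"twist":[30,0,0]}]'; python3 -c "
from h import *
info()
pull([.5197,.1276,.150],[(0,0,0)])
snap('wrist','w6.png')
"
```

```text
time_s: 10.4
position: [0.5026, 0.1279, 0.1691]
tcp_rot: [0.71, -0.699, 0.061, -0.062]
wrist_force: [0.1, 0.3, -3.6]
opening: 0.0234
pos [0.5026 0.1279 0.1691] eye [0.5057 0.128  0.1514] lean 9.9 yaw 0.8 roll 0.0 F [ 0.1  0.3 -3.6] op 23.4 j [-0.56  0.2   0.17  2.12  0.05  0.67 -1.99] t 10.4
(0, 0, 0) dp [0.0, 0.0, 0.0] tw [0.0, 0.0, 0.0]
```

View pics/w6.png

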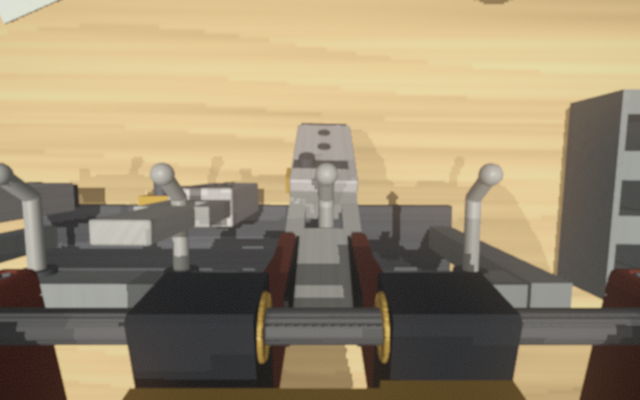

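```bash
python3 -c "
from h import *
pull([.5197,.1276,.156],[(2,6,0),(4,12,0),(5,18,8.6),(5,24,17.1),(5,30,25.7),(5,36,34.3),(5,42,43),(5,60,60)])
"
```

```text
(2, 6, 0) dp [-0.0, -5.4, 1.5] tw [2.0, 0.0, 0.0]
(4, 12, 0) dp [-0.0, -10.8, 3.1] tw [4.0, 0.0, 0.0]
(5, 18, 8.6) dp [0.0, -17.9, -4.1] tw [5.0, 0.0, 0.0]
(5, 24, 17.1) dp [0.0, -25.3, -11.4] tw [5.0, 0.0, 0.0]
(5, 30, 25.7) dp [0.0, -32.7, -18.9] tw [5.0, 0.0, 0.0]
(5, 36, 34.3) dp [0.0, -40.1, -26.3] tw [5.0, 0.0, 0.0]
(5, 42, 43) dp [0.0, -47.5, -33.8] tw [5.0, 0.0, 0.0]
(5, 60, 60) dp [0.0, -68.1, -47.5] tw [5.0, 0.0, 0.0]
```

```bash
python3 -m inch '[{"claw":10,"dp":[0,-5.4,1.5],"twist":[2,0,0]},{"claw":10,"dp":[0,-10.8,3.1],"twist":[4,0,0]},{"claw":10,"dp":[0,-10.8,3.1],"twist":[5,0,0]},{"claw":10,"dp":[0,-14,-0.5],"twist":[5,0,0]},{"claw":10,"dp":[0,-18,-4.1],"twist":[5,0,0]},{"claw":10,"dp":[0,-18,-4.1],"twist":[5,0,0]}]'; python3 -c "
from h import *
info()
snap('wrist','w7.png')
pull([.5377,.1276,.1646],[(0,6,8.6),(0,12,17.1),(0,18,25.7),(0,24,34.3),(0,30,43),(0,50,60)])
"
```

```text
time_s: 11.05
position: [0.5217, 0.1283, 0.1772]
tcp_rot: [0.706, -0.696, 0.092, -0.093]
wrist_force: [0.0, -0.1, -4.2]
opening: 0.0239
pos [0.5217 0.1283 0.1772] eye [0.5264 0.1284 0.1598] lean 15.0 yaw 0.8 roll -0.0 F [ 0.  -0.1 -4.2] op 23.9 j [-0.59  0.18  0.19  2.14  0.12  0.59 -2.06] t 11.05
(0, 6, 8.6) dp [-0.0, -8.0, -6.8] tw [0.0, 0.0, 0.0]
(0, 12, 17.1) dp [-0.0, -16.0, -13.4] tw [0.0, 0.0, 0.0]
(0, 18, 25.7) dp [-0.0, -24.0, -20.2] tw [0.0, 0.0, 0.0]
(0, 24, 34.3) dp [-0.0, -32.0, -26.9] tw [0.0, 0.0, 0.0]
(0, 30, 43) dp [-0.0, -40.1, -33.8] tw [0.0, 0.0, 0.0]
(0, 50, 60) dp [-0.0, -63.8, -45.0] tw [0.0, 0.0, 0.0]
```

View pics/w7.png

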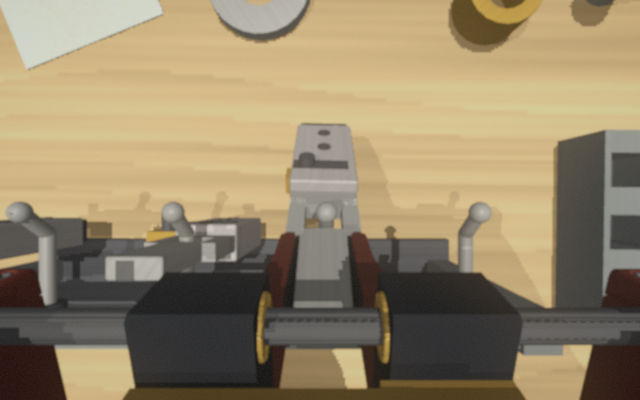

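Ball is inside the eye (325,213), no contact force. Continue out along the tip.

```bash
python3 -m inch '[{"claw":10,"dp":[0,-8,-6.8],"twist":[0,0,0]},{"claw":10,"dp":[0,-16,-13.4],"twist":[0,0,0]},{"claw":10,"dp":[0,-24,-20.2],"twist":[0,0,0]},{"claw":10,"dp":[0,-32,-27],"twist":[0,0,0]},{"claw":10,"dp":[0,-40,-34],"twist":[0,0,0]},{"claw":10,"dp":[0,-40,-34],"twist":[0,0,0]}]'; python3 -c "
from h import *
info()
snap('wrist','w8.png')
"
```

```text
time_s: 11.7
position: [0.5529, 0.1289, 0.2219]
tcp_rot: [0.705, -0.696, 0.092, -0.094]
wrist_force: [0.4, -0.1, -3.4]
opening: 0.0235
pos [0.5529 0.1289 0.2219] eye [0.5576 0.129  0.2045] lean 15.2 yaw 0.7 roll -0.1 F [ 0.4 -0.1 -3.4] op 23.5 j [-0.57  0.17  0.19  2.03  0.09  0.7  -2.  ] t 11.7
```

View pics/w8.png

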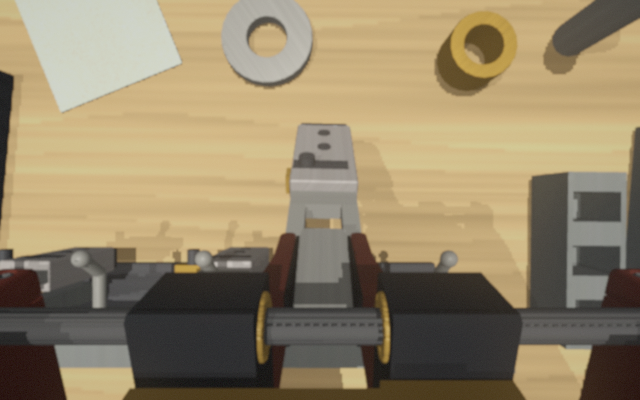

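```bash
cat >> h.py <<'E'
def trays(c):
    C=cloud(c).reshape(-1,3);out={}
    for nm,(x,y) in {'plain':(.523,-.134),'ledge':(.576,-.265)}.items():
        m=(C[:,2]>.053)&(C[:,2]<.07)&(abs(C[:,0]-x)<.12)&(abs(C[:,1]-y)<(.065 if nm=='plain' else .085))
        T=C[m]
        if len(T)<50: print(nm,'none');continue
        r=cv2.minAreaRect((T[:,:2]*1000).astype(np.float32));print(nm,len(T),round(np.median(T[:,2]),4),np.round(r[0],1),np.round(r[1],1),round(r[2],2))
E
python3 -c "
from h import *
goal([.56,.129,.38],.76,-20);goal([.58,-.134,.38],0.3,-20)
trays(camera('top'));trays(camera('wrist'))"
```

```text
dp [-0.3, -49.3, -151.6] tw [-35.1, 0.0, -0.0] |d| 159 t 11.8 pos [0.5518, 0.1287, 0.2208] F [-1.9, -0.8, -3.1] op 23.7
dp [262.9, -65.3, -147.5] tw [-35.1, 0.0, 0.5] |d| 308 t 11.8 pos [0.5518, 0.1287, 0.2208] F [-1.9, -0.8, -3.1] op 23.7
plain 580 0.0589 [ 523.2 -133.8] [ 56.5 170.5] 89.9
ledge 1293 0.0591 [ 576.6 -264.8] [ 98.5 172. ] 86.4
plain 5295 0.0598 [ 523.6 -132.7] [171.3  59.6] 0.41
ledge none
```

```bash
python3 -m inch '[{"claw":10,"dp":[0,-15,-50],"twist":[-8,0,0]},{"claw":10,"dp":[0,-30,-100],"twist":[-16,0,0]},{"claw":10,"dp":[0,-49,-151],"twist":[-24,0,0]},{"claw":10,"dp":[50,-53,-151],"twist":[-32,0,0.2]},{"claw":10,"dp":[100,-60,-150],"twist":[-35,0,0.4]},{"claw":10,"dp":[150,-65,-148],"twist":[-35,0,0.5]},{"claw":10,"dp":[200,-65,-148],"twist":[-35,0,0.5]},{"claw":10,"dp":[263,-65,-148],"twist":[-35,0,0.5]},{"claw":10,"dp":[263,-65,-148],"twist":[-35,0,0.5]},{"claw":10,"dp":[263,-65,-148],"twist":[-35,0,0.5]},{"claw":10,"dp":[263,-65,-148],"twist":[-35,0,0.5]},{"claw":10,"dp":[263,-65,-148],"twist":[-35,0,0.5]}]'; python3 -c "
from h import *
info()
c=snap('wrist','w9.png');trays(c);np.savez('w9.npz',C=cloud(c))
"
```

```text
time_s: 13.05
position: [0.5792, -0.1323, 0.3788]
tcp_rot: [0.699, -0.694, -0.123, 0.123]
wrist_force: [0.4, 0.5, -4.5]
opening: 0.0234
pos [ 0.5792 -0.1323  0.3788] eye [ 0.573  -0.1323  0.3619] lean -20.1 yaw 0.4 roll -0.0 F [ 0.4  0.5 -4.5] op 23.4 j [-0.11  0.47  0.33  1.3  -0.07  1.74 -1.35] t 13.05
plain 2000 0.0595 [ 560.9 -132.2] [97. 56.] 0.14
ledge 8733 0.0596 [ 575.7 -263.8] [ 99.5 170.8] 86.38
```

View pics/w9.png

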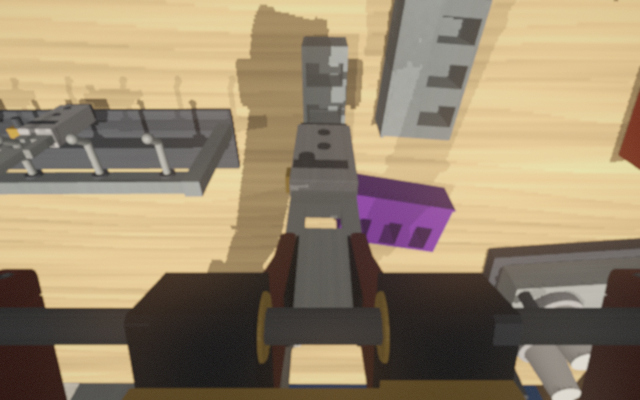

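Run:
```python
from h import *
C=np.load('w9.npz')['C']
def q(u0,u1,v0,v1):
    Q=C[v0:v1,u0:u1].reshape(-1,3);return Q
Q=q(285,365,120,185); m=(Q[:,2]>.235)&(Q[:,2]<.36);Q=Q[m];print(len(Q),np.round(np.percentile(Q,[1,50,99],axis=0),4).tolist())
# front face plane fit x vs z,y
F=Q[(Q[:,2]>.26)&(Q[:,2]<.32)&(abs(Q[:,1]-np.median(Q[:,1]))<.012)]
A=np.c_[F[:,1],F[:,2],np.ones(len(F))];s=np.linalg.lstsq(A,F[:,0],rcond=None)[0];r=F[:,0]-A@s;print('dx/dy,dx/dz',s[:2],r.std(),'x at z=.30',np.median(F[:,0]),np.median(F[:,2]))
for z in (.26,.28,.30,.32):
    G=Q[abs(Q[:,2]-z)<.005];print(z,np.round(np.percentile(G,[2,98],axis=0)[:,:2],4).tolist())
```

```text
3852 [[0.588, -0.1506, 0.2492], [0.5939, -0.1305, 0.3098], [0.6002, -0.1089, 0.3362]]
dx/dy,dx/dz [0.08273277 0.03204071] 0.001225887280915364 x at z=.30 0.594057404286904 0.29342126095990034
0.26 [[0.5932, -0.15], [0.5945, -0.1123]]
0.28 [[0.5931, -0.1501], [0.5947, -0.1123]]
0.3 [[0.5931, -0.1502], [0.595, -0.1123]]
0.32 [[0.5849, -0.1498], [0.6004, -0.1082]]
```

```bash
python3 - <<'E'
from h import *
C=np.load('w9.npz')['C']
def fit(F):
    w=np.ones(len(F),bool)
    for i in range(6):
        A=np.c_[F[:,1]-F[w,1].mean(),F[:,2]-F[w,2].mean(),np.ones(len(F))];s=np.linalg.lstsq(A[w],F[w,0],rcond=None)[0];r=F[:,0]-A@s;w=abs(r)<max(.0008,2*r[w].std())
    return s,w.sum(),r[w].std(),F[w].mean(0)
for b in [(300,350,130,160),(300,350,165,188),(305,345,232,290),(303,345,128,136)]:
    F=C[b[2]:b[3],b[0]:b[1]].reshape(-1,3);s,n,sd,mu=fit(F);print(b,np.round(s,4),n,round(sd,5),np.round(mu,4),np.round(np.ptp(F,axis=0),4))
E
python3 - <<'E'
import cv2
a=cv2.imread('pics/w9.png')[110:300,250:400];cv2.imwrite('pics/w9c.png',cv2.resize(a,None,fx=3.9,fy=3.1))
E
```

```text
(300, 350, 130, 160) [ 0.0155 -0.0007  0.5939] 1283 0.00031 [ 0.5939 -0.1333  0.2888] [0.1081 0.0359 0.2411]
(300, 350, 165, 188) [ 0.0177 -0.0615  0.5938] 847 0.00043 [ 0.5938 -0.1324  0.3282] [0.1127 0.0301 0.1891]
(305, 345, 232, 290) [0.0146 0.0013 0.5868] 2147 0.00038 [ 0.5868 -0.1319  0.3921] [0.1156 0.0194 0.1341]
(303, 345, 128, 136) [-0.0075  0.4393  0.595 ] 336 0.00176 [ 0.595  -0.1315  0.2722] [0.1078 0.0304 0.2445]
```

View pics/w9c.png

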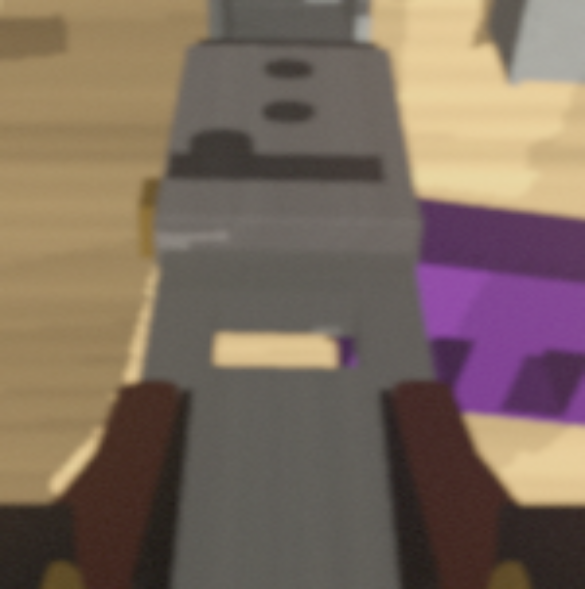

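```bash
python3 - <<'E'
from h import *
C=np.load('w9.npz')['C'];P=C.reshape(-1,3)
m=(P[:,2]>.165)&(P[:,2]<.18)&(P[:,0]>.45)&(P[:,0]<.5)&(P[:,1]>-.05)&(P[:,1]<.45)
b=P[m];print('bar',len(b),np.round(np.percentile(b,[1,99],axis=0),4).tolist(),np.median(b[:,2]))
m=(P[:,2]>.053)&(P[:,2]<.066)&(abs(P[:,1]+.133)<.04)&(P[:,0]>.4)&(P[:,0]<.65)
b=P[m];print('plain',np.round(np.percentile(b,[1,99],axis=0),4).tolist())
c=snap('top');T=cloud(c)
# latch tab/gripper occluded; print what top sees near latch
s=snap('scene','s9.png')
S=cloud(s).reshape(-1,3)
m=(S[:,2]>.25)&(S[:,2]<.33)&(abs(S[:,0]-.585)<.04)&(abs(S[:,1]+.132)<.04)
b=S[m];print('latch from scene',len(b),np.round(np.percentile(b,[1,5,50,95,99],axis=0),4).tolist())
s=[sense()['position'] for _ in range(3)];print(s)
print([ (round(x['p'],2),x['xy']) for x in mark_of(c,'plain_tray')][:1])
E
python3 -c "
import cv2
a=cv2.imread('pics/s9.png')[120:300,200:380];cv2.imwrite('pics/s9c.png',cv2.resize(a,None,fx=3.3,fy=3.3))"
```

```text
bar 3099 [[0.4698, 0.0075, 0.1653], [0.49, 0.2349, 0.1754]] 0.171465613586545
plain [[0.5162, -0.1599, 0.055], [0.6089, -0.1045, 0.0616]]
latch from scene 485 [[0.572, -0.1543, 0.2518], [0.5749, -0.1541, 0.2584], [0.5946, -0.1441, 0.2947], [0.5965, -0.118, 0.327], [0.6012, -0.1156, 0.3294]]
[array([ 0.5790916 , -0.13255103,  0.37913327]), array([ 0.5790916 , -0.13255103,  0.37913327]), array([ 0.5790916 , -0.13255103,  0.37913327])]
[]
```

View pics/s9c.png

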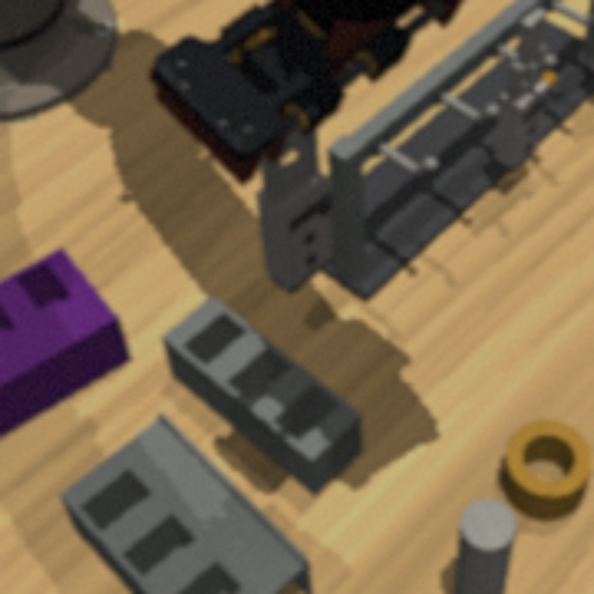

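```bash
python3 -c "
from h import *
goal([.5206,-.1325,.215],.8,-20)"
```

```text
dp [-0.7, -1.5, 174.3] tw [0.1, 0.1, -0.4] |d| 174 t 13.2 pos [0.5791, -0.1328, 0.3792] F [0.3, 0.3, -3.6] op 23.6
```

```bash
python3 -m inch '[{"claw":10,"dp":[-1,-1.5,45],"twist":[0,0,-0.2]},{"claw":10,"dp":[-1,-1.5,90],"twist":[0,0,-0.4]},{"claw":10,"dp":[-1,-1.5,135],"twist":[0,0,-0.4]},{"claw":10,"dp":[-1,-1.5,160],"twist":[0,0,-0.4]},{"claw":10,"dp":[-1,-1.5,174],"twist":[0,0,-0.4]},{"claw":10,"dp":[-1,-1.5,174],"twist":[0,0,-0.4]},{"claw":10,"dp":[-1,-1.5,174],"twist":[0,0,-0.4]},{"claw":10,"dp":[-1,-1.5,174],"twist":[0,0,-0.4]}]'
python3 - <<'E'
from h import *
info()
c=snap('wrist','w10.png');C=cloud(c);P=C.reshape(-1,3)
m=(P[:,2]>.053)&(P[:,2]<.064)&(abs(P[:,1]+.133)<.05)&(P[:,0]>.4)&(P[:,0]<.65)
b=P[m];print('plain',np.round(np.percentile(b,[1,99],axis=0),4).tolist(),np.round(b.max(0),4))
m=(P[:,2]>.10)&(P[:,2]<.150)&(abs(P[:,1]+.133)<.03)&(P[:,0]>.5)&(P[:,0]<.55)
b=P[m];print('block',len(b),np.round(np.percentile(b,[1,50,99],axis=0),4).tolist())
s=snap('scene','s10.png');a=s['frame'][180:300,210:340];cv2.imwrite('pics/s10c.png',cv2.resize(a,None,fx=4.5,fy=4.5))
S=cloud(s).reshape(-1,3)
m=(S[:,2]>.09)&(S[:,2]<.15)&(abs(S[:,0]-.525)<.03)&(abs(S[:,1]+.132)<.04)
b=S[m];print('latch scene',len(b),np.round(np.percentile(b,[2,50,98],axis=0),4).tolist())
m=(S[:,2]>.054)&(S[:,2]<.065)&(abs(S[:,0]-.525)<.11)&(abs(S[:,1]+.132)<.05)
b=S[m];print('tray scene',len(b),cv2.minAreaRect((b[:,:2]*1000).astype(np.float32)))
E
```

```text
time_s: 14.05
position: [0.5224, -0.1324, 0.2168]
tcp_rot: [0.701, -0.691, -0.122, 0.122]
wrist_force: [-0.1, 0.7, -3.5]
opening: 0.0237
pos [ 0.5224 -0.1324  0.2168] eye [ 0.5163 -0.1324  0.1999] lean -19.9 yaw 0.8 roll -0.1 F [-0.1  0.7 -3.5] op 23.7 j [-0.11  0.47  0.31  1.66 -0.07  1.37 -1.34] t 14.05
plain [[0.5045, -0.1601, 0.0541], [0.6087, -0.1046, 0.0614]] [ 0.609  -0.1042  0.0635]
block 1734 [[0.5363, -0.1505, 0.1007], [0.5374, -0.1323, 0.1263], [0.5388, -0.1115, 0.1495]]
latch scene 224 [[0.5166, -0.1544, 0.0929], [0.5377, -0.1436, 0.1212], [0.5396, -0.1153, 0.1482]]
tray scene 644 ((524.8533935546875, -135.2998504638672), (171.5099334716797, 57.51594161987305), 0.35051393508911133)
```

View pics/w10.png

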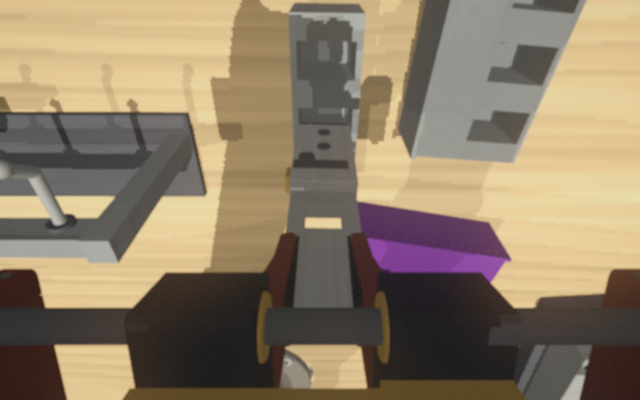

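View pics/s10c.png

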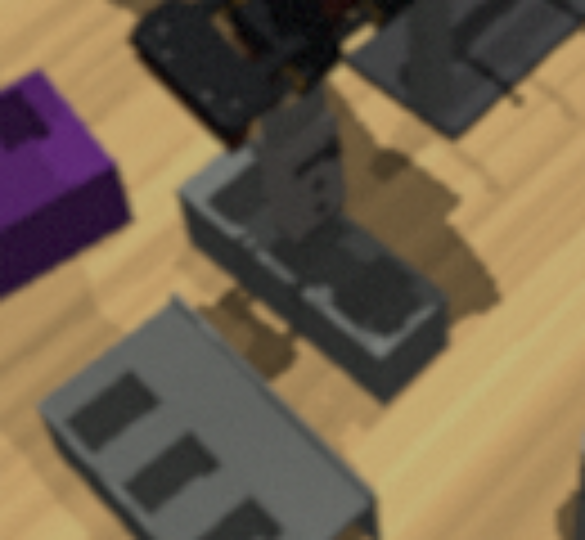

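```bash
python3 -c "
from h import *
goal([.5204,-.1334,.210],.6,-20);goal([.5204,-.1334,.180],.6,-20);goal([.5204,-.1334,.138],.6,-20)"
```

```text
dp [1.0, -0.8, 6.6] tw [-0.1, 0.0, 0.2] |d| 7 t 14.2 pos [0.5219, -0.1324, 0.2165] F [0.7, 0.6, -3.5] op 24.0
dp [1.1, -11.0, 34.8] tw [-0.1, 0.0, 0.2] |d| 37 t 14.2 pos [0.5219, -0.1324, 0.2165] F [0.7, 0.6, -3.5] op 24.0
dp [1.2, -25.3, 74.3] tw [-0.1, 0.0, 0.2] |d| 79 t 14.2 pos [0.5219, -0.1324, 0.2165] F [0.7, 0.6, -3.5] op 24.0
```

```bash
python3 -m inch '[{"claw":10,"dp":[1,-1,6.6],"twist":[0,0,0.2]},{"claw":10,"dp":[1,-1,6.6],"twist":[0,0,0.2]},{"claw":10,"dp":[1,-4.5,16],"twist":[0,0,0.2]},{"claw":10,"dp":[1,-7,23],"twist":[0,0,0.2]},{"claw":10,"dp":[1,-9,29],"twist":[0,0,0.2]},{"claw":10,"dp":[1,-11,35],"twist":[0,0,0.2]},{"claw":10,"dp":[1,-11,35],"twist":[0,0,0.2]},{"claw":10,"dp":[1,-11,35],"twist":[0,0,0.2]}]'; python3 -c "
from h import *
info();goal([.5204,-.1334,.138],.6,-20)"
```

```text
time_s: 14.95
position: [0.5203, -0.1334, 0.1797]
tcp_rot: [0.7, -0.693, -0.122, 0.123]
wrist_force: [0.3, -0.5, -3.9]
opening: 0.0236
pos [ 0.5203 -0.1334  0.1797] eye [ 0.5142 -0.1334  0.1628] lean -19.9 yaw 0.6 roll -0.0 F [ 0.3 -0.5 -3.9] op 23.6 j [-0.11  0.51  0.3   1.7  -0.08  1.3  -1.34] t 14.95
dp [0.1, -14.3, 39.2] tw [-0.1, 0.0, 0.0] |d| 42 t 14.9 pos [0.5203, -0.1334, 0.1797] F [0.3, -0.5, -3.9] op 23.6
```

No contact and inside the pocket. Continue down.

```bash
python3 -m inch '[{"claw":10,"dp":[0,-4,10],"twist":[0,0,0]},{"claw":10,"dp":[0,-7.5,20],"twist":[0,0,0]},{"claw":10,"dp":[0,-11,30],"twist":[0,0,0]},{"claw":10,"dp":[0,-12.5,34],"twist":[0,0,0]},{"claw":10,"dp":[0,-14.3,39],"twist":[0,0,0]},{"claw":10,"dp":[0,-14.3,39],"twist":[0,0,0]},{"claw":10,"dp":[0,-14.3,39],"twist":[0,0,0]}]'; python3 -c "
from h import *
info()"
```

```text
time_s: 15.65
position: [0.5207, -0.1334, 0.1381]
tcp_rot: [0.7, -0.693, -0.122, 0.123]
wrist_force: [-0.3, 0.5, -3.2]
opening: 0.0235
pos [ 0.5207 -0.1334  0.1381] eye [ 0.5145 -0.1334  0.1212] lean -19.9 yaw 0.6 roll -0.0 F [-0.3  0.5 -3.2] op 23.5 j [-0.1   0.56  0.29  1.73 -0.1   1.22 -1.34] t 15.65
```

```bash
python3 -m inch '[{"claw":10,"dp":[0,-0.7,2],"twist":[0,0,0]},{"claw":10,"dp":[0,-1.4,4],"twist":[0,0,0]},{"claw":10,"dp":[0,-1.4,4],"twist":[0,0,0]}]'; python3 -c "
from h import *
info()"
```

```text
time_s: 15.95
position: [0.5213, -0.1336, 0.1378]
tcp_rot: [0.7, -0.693, -0.122, 0.122]
wrist_force: [-3.2, 1.2, 23.7]
opening: 0.0237
pos [ 0.5213 -0.1336  0.1378] eye [ 0.5151 -0.1336  0.1209] lean -19.9 yaw 0.6 roll -0.1 F [-3.2  1.2 23.7] op 23.7 j [-0.1   0.56  0.29  1.73 -0.1   1.22 -1.33] t 15.95
```

```bash
python3 -m inch '[{"claw":10,"dp":[0,0.7,-1.8],"twist":[0,0,0]},{"claw":44,"dp":[0,0.7,-1.8],"twist":[0,0,0]},{"claw":44,"dp":[0,0.7,-1.8],"twist":[0,0,0]},{"claw":44,"dp":[0,0.7,-1.8],"twist":[0,0,0]},{"claw":44,"dp":[0,0.7,-1.8],"twist":[0,0,0]},{"claw":44,"dp":[0,0,-25],"twist":[0,0,0]},{"claw":44,"dp":[0,0,-70],"twist":[0,0,0]},{"claw":44,"dp":[0,0,-120],"twist":[0,0,0]},{"claw":44,"dp":[0,0,-150],"twist":[0,0,0]},{"claw":44,"dp":[0,0,-150],"twist":[0,0,0]},{"claw":44,"dp":[0,0,-150],"twist":[0,0,0]}]'
python3 - <<'E'
from h import *
info()
c=snap('wrist','w11.png');trays(c)
s=snap('scene','s11.png');a=s['frame'][180:300,210:340];cv2.imwrite('pics/s11c.png',cv2.resize(a,None,fx=4.5,fy=4.5))
P=cloud(c).reshape(-1,3)
m=(P[:,2]>.08)&(P[:,2]<.2)&(abs(P[:,1]+.133)<.04)&(P[:,0]>.48)&(P[:,0]<.57)
b=P[m];print(np.round(np.percentile(b,[1,50,99],axis=0),4).tolist())
goal([.514,.2067,.27],.76,-20)
E
```

```text
time_s: 17.05
position: [0.5723, -0.1333, 0.2787]
tcp_rot: [0.7, -0.693, -0.122, 0.122]
wrist_force: [0.1, 0.1, -0.7]
opening: 0.044
pos [ 0.5723 -0.1333  0.2787] eye [ 0.5662 -0.1333  0.2617] lean -19.9 yaw 0.6 roll -0.1 F [ 0.1  0.1 -0.7] op 44.0 j [-0.11  0.5   0.32  1.47 -0.08  1.54 -1.35] t 17.05
plain 3721 0.0596 [ 523.5 -132.4] [171.6  56.1] 0.09
ledge 13803 0.0597 [ 576.1 -264. ] [ 99.6 171.6] 86.3
[[0.5212, -0.1519, 0.0806], [0.5307, -0.1327, 0.1308], [0.5386, -0.112, 0.1785]]
dp [-340.3, 47.8, 25.9] tw [0.0, 0.2, -0.1] |d| 345 t 17.1 pos [0.5712, -0.1331, 0.2774] F [0.2, -0.3, -0.1] op 44.1
```

View pics/w11.png

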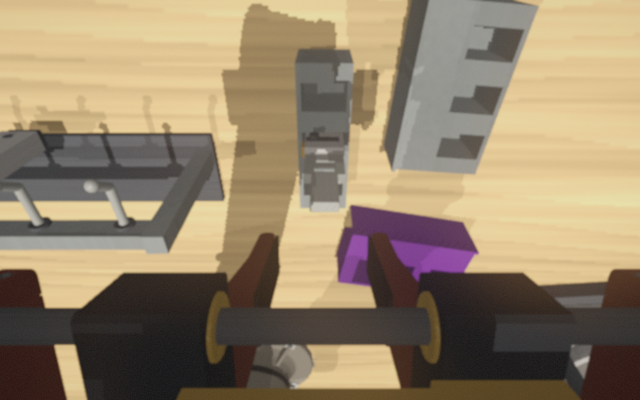

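View pics/s11c.png

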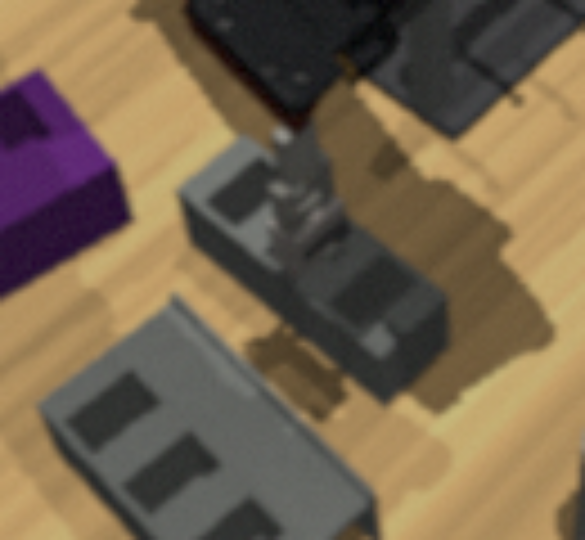

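```bash
python3 -m inch '[{"claw":44,"dp":[-50,10,-10],"twist":[0,0,0]},{"claw":44,"dp":[-100,15,-10],"twist":[0,0,0]},{"claw":44,"dp":[-150,18,-5],"twist":[0,0,0]},{"claw":44,"dp":[-200,19,0],"twist":[0,0,0]},{"claw":44,"dp":[-250,19,5],"twist":[0,0.1,0]},{"claw":44,"dp":[-300,19,10],"twist":[0,0.2,0]},{"claw":44,"dp":[-340,19,10],"twist":[0,0.2,-0.1]},{"claw":44,"dp":[-340,19,10],"twist":[0,0.2,-0.1]},{"claw":44,"dp":[-340,19,10],"twist":[0,0.2,-0.1]},{"claw":44,"dp":[-340,19,10],"twist":[0,0.2,-0.1]}]'
python3 - <<'E'
from h import *
info()
c=snap('wrist','w12.png')
P=cloud(c).reshape(-1,3);
for y in (.362,.2067):
    m=(P[:,2]>.195)&(P[:,2]<.23)&(abs(P[:,1]-y)<.03)&(P[:,0]>.49)&(P[:,0]<.57)
    Q=P[m];print(y,len(Q),np.round(Q.mean(0),4),np.round(np.percentile(Q,[2,98],axis=0),4).tolist(),cv2.minAreaRect((Q[:,:2]*1000).astype(np.float32)))
goal([.5122,.2067,.169],.76,-20)
E
```

```text
time_s: 18.15
position: [0.5464, 0.2048, 0.2743]
tcp_rot: [0.7, -0.693, -0.122, 0.125]
wrist_force: [0.2, -1.2, -0.3]
opening: 0.0438
pos [0.5464 0.2048 0.2743] eye [0.5402 0.2047 0.2574] lean -20.1 yaw 0.6 roll 0.2 F [ 0.2 -1.2 -0.3] op 43.8 j [-0.52  0.49  0.19  1.48 -0.2   1.52 -1.86] t 18.15
0.362 933 [0.5185 0.3607 0.2052] [[0.512, 0.3506, 0.1956], [0.5219, 0.3739, 0.2106]] ((516.6785888671875, 362.6929626464844), (25.63536834716797, 11.273735046386719), 89.65489959716797)
0.2067 788 [0.5211 0.2067 0.2058] [[0.5142, 0.195, 0.1958], [0.5241, 0.2182, 0.2105]] ((519.080322265625, 206.65480041503906), (10.870911598205566, 23.976943969726562), 0.5680063962936401)
dp [-2.7, -4.0, 110.9] tw [0.1, -0.1, -0.2] |d| 111 t 18.2 pos [0.5466, 0.2046, 0.2746] F [-0.3, -0.4, -0.1] op 43.8
```

View pics/w12.png

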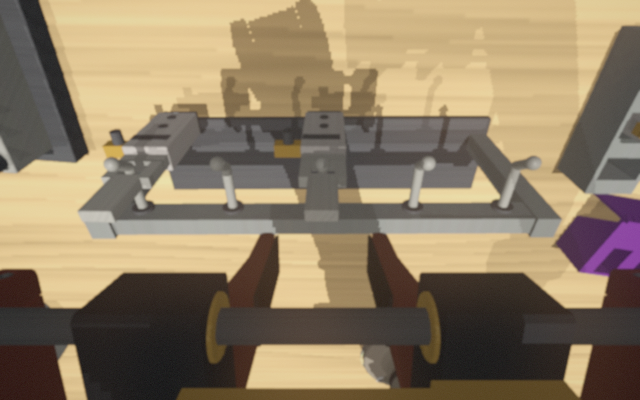

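```bash
python3 -m inch '[{"claw":44,"dp":[-2.5,-4,45],"twist":[0,0,0]},{"claw":44,"dp":[-2.5,-4,85],"twist":[0,0,0]},{"claw":44,"dp":[-2.5,-4,111],"twist":[0,0,-0.2]},{"claw":44,"dp":[-2.5,-4,111],"twist":[0,0,-0.2]},{"claw":44,"dp":[-2.5,-4,111],"twist":[0,0,-0.2]},{"claw":44,"dp":[-2.5,-4,111],"twist":[0,0,-0.2]}]'
python3 - <<'E'
from h import *
info()
goal([.5123,.2067,.169],.76,-20)
E
```

```text
time_s: 18.8
position: [0.5141, 0.2061, 0.1707]
tcp_rot: [0.7, -0.692, -0.121, 0.123]
wrist_force: [-0.7, 0.6, 0.0]
opening: 0.0439
pos [0.5141 0.2061 0.1707] eye [0.508  0.206  0.1537] lean -19.9 yaw 0.7 roll 0.0 F [-0.7  0.6  0. ] op 43.9 j [-0.53  0.53  0.17  1.66 -0.21  1.29 -1.84] t 18.8
dp [-0.6, 1.1, 2.2] tw [-0.1, 0.0, -0.1] |d| 3 t 18.8 pos [0.5141, 0.2061, 0.1707] F [-0.7, 0.6, 0.0] op 43.9
```

```bash
python3 -m inch '[{"claw":44,"dp":[-0.5,1,2],"twist":[0,0,0]},{"claw":26,"dp":[-0.5,1,2],"twist":[0,0,0]},{"claw":10,"dp":[-0.5,1,2],"twist":[0,0,0]},{"claw":10,"dp":[-0.5,1,2],"twist":[0,0,0]},{"claw":10,"dp":[-0.5,1,2],"twist":[0,0,0]},{"claw":10,"dp":[-0.5,1,2],"twist":[0,0,0]},{"claw":10,"dp":[-0.5,1,2],"twist":[0,0,0]}]' 60; python3 -c "
from h import *
info()
pull([.519,.2067,.150],[(0,0,6),(8,0,6),(16,0,6),(24,0,6),(30,0,6)])
"
```

```text
time_s: 19.5
position: [0.5127, 0.2061, 0.1695]
tcp_rot: [0.7, -0.693, -0.121, 0.123]
wrist_force: [-0.7, -3.0, 5.1]
opening: 0.0237
pos [0.5127 0.2061 0.1695] eye [0.5066 0.206  0.1526] lean -19.9 yaw 0.7 roll 0.1 F [-0.7 -3.   5.1] op 23.7 j [-0.53  0.53  0.17  1.67 -0.21  1.29 -1.84] t 19.5
(0, 0, 6) dp [0.0, 2.0, -5.6] tw [0.0, 0.0, 0.0]
(8, 0, 6) dp [0.0, 4.2, -3.7] tw [8.0, -0.0, 0.0]
(16, 0, 6) dp [0.0, 6.0, -1.6] tw [16.0, -0.0, 0.0]
(24, 0, 6) dp [0.0, 7.5, 0.9] tw [24.0, -0.0, 0.0]
(30, 0, 6) dp [0.0, 8.5, 2.8] tw [30.0, -0.0, 0.0]
```

```bash
python3 -m inch '[{"claw":10,"dp":[0,1,-3],"twist":[0,0,0]},{"claw":10,"dp":[0,2,-5.6],"twist":[0,0,0]},{"claw":10,"dp":[0,2,-5.6],"twist":[0,0,0]},{"claw":10,"dp":[0,4.2,-3.7],"twist":[8,0,0]},{"claw":10,"dp":[0,6,-1.6],"twist":[16,0,0]},{"claw":10,"dp":[0,7.5,0.9],"twist":[24,0,0]},{"claw":10,"dp":[0,8.5,2.8],"twist":[30,0,0]},{"claw":10,"dp":[0,8.5,2.8],"twist":[30,0,0]},{"claw":10,"dp":[0,8.5,2.8],"twist":[30,0,0]}]'; python3 -c "
from h import *
info()
pull([.519,.2065,.156],[(2,6,0),(4,12,0),(5,13,0),(5,15.5,3.6),(5,18.6,8)])
"
```

```text
time_s: 20.4
position: [0.5032, 0.2064, 0.1699]
tcp_rot: [0.709, -0.7, 0.062, -0.062]
wrist_force: [1.0, -0.5, -2.3]
opening: 0.024
pos [0.5032 0.2064 0.1699] eye [0.5063 0.2064 0.1522] lean 10.0 yaw 0.7 roll 0.1 F [ 1.  -0.5 -2.3] op 24.0 j [-0.75  0.25  0.22  2.06  0.05  0.69 -2.14] t 20.4
(2, 6, 0) dp [-0.0, -5.3, 1.5] tw [2.0, 0.0, 0.0]
(4, 12, 0) dp [-0.0, -10.7, 3.0] tw [4.0, 0.0, 0.0]
(5, 13, 0) dp [-0.0, -11.4, 3.5] tw [5.0, 0.0, 0.0]
(5, 15.5, 3.6) dp [0.0, -14.5, 0.4] tw [5.0, 0.0, 0.0]
(5, 18.6, 8) dp [0.0, -18.3, -3.4] tw [5.0, 0.0, 0.0]
```

```bash
python3 -m inch '[{"claw":10,"dp":[0,-5.3,1.5],"twist":[2,0,0]},{"claw":10,"dp":[0,-10.7,3],"twist":[4,0,0]},{"claw":10,"dp":[0,-11.4,3.5],"twist":[5,0,0]},{"claw":10,"dp":[0,-14.5,0.4],"twist":[5,0,0]},{"claw":10,"dp":[0,-18.3,-3.4],"twist":[5,0,0]},{"claw":10,"dp":[0,-18.3,-3.4],"twist":[5,0,0]}]'; python3 -c "
from h import *
info()
snap('wrist','w13.png')
"
```

```text
time_s: 21.0
position: [0.5219, 0.2067, 0.1775]
tcp_rot: [0.705, -0.697, 0.092, -0.093]
wrist_force: [-1.4, -0.3, -0.7]
opening: 0.0238
pos [0.5219 0.2067 0.1775] eye [0.5265 0.2068 0.1601] lean 15.0 yaw 0.7 roll 0.0 F [-1.4 -0.3 -0.7] op 23.8 j [-0.79  0.23  0.25  2.08  0.13  0.62 -2.21] t 21.0
```

View pics/w13.png

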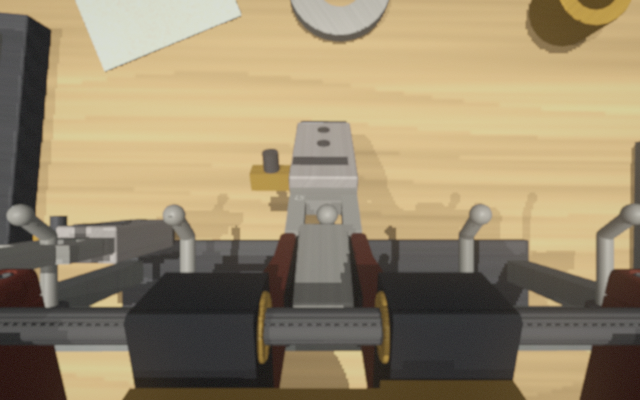

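```bash
python3 -m inch '[{"claw":10,"dp":[0,-8,-6.8],"twist":[0,0,0]},{"claw":10,"dp":[0,-16,-13.4],"twist":[0,0,0]},{"claw":10,"dp":[0,-24,-20.2],"twist":[0,0,0]},{"claw":10,"dp":[0,-32,-27],"twist":[0,0,0]},{"claw":10,"dp":[0,-40,-34],"twist":[0,0,0]},{"claw":10,"dp":[0,-40,-34],"twist":[0,0,0]}]'; python3 -c "
from h import *
info()
snap('wrist','w14.png')
goal([.575,.20,.38],.76,-20);goal([.60,-.13,.38],-3.6,-20)
"
```

```text
time_s: 21.65
position: [0.5532, 0.2074, 0.2223]
tcp_rot: [0.705, -0.697, 0.093, -0.094]
wrist_force: [0.1, 0.3, -2.6]
opening: 0.0235
pos [0.5532 0.2074 0.2223] eye [0.5579 0.2075 0.2049] lean 15.2 yaw 0.6 roll -0.1 F [ 0.1  0.3 -2.6] op 23.5 j [-0.76  0.22  0.25  1.97  0.11  0.73 -2.15] t 21.65
dp [7.4, -63.3, -147.4] tw [-35.1, 0.0, -0.1] |d| 161 t 21.7 pos [0.5522, 0.2072, 0.2212] F [-0.7, 0.5, -3.4] op 23.4
dp [337.7, -84.0, -142.0] tw [-35.1, -0.2, 4.3] |d| 376 t 21.7 pos [0.5522, 0.2072, 0.2212] F [-0.7, 0.5, -3.4] op 23.4
```

View pics/w14.png

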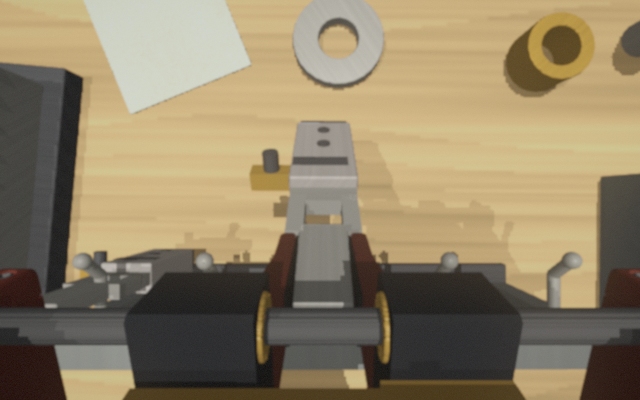

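```bash
python3 -m inch '[{"claw":10,"dp":[0,-20,-50],"twist":[-8,0,0]},{"claw":10,"dp":[2,-40,-100],"twist":[-16,0,0]},{"claw":10,"dp":[7,-60,-147],"twist":[-24,0,0]},{"claw":10,"dp":[50,-66,-147],"twist":[-32,0,1]},{"claw":10,"dp":[100,-72,-147],"twist":[-35,0,2]},{"claw":10,"dp":[150,-76,-146],"twist":[-35,0,3]},{"claw":10,"dp":[200,-78,-145],"twist":[-35,-0.1,4]},{"claw":10,"dp":[250,-80,-144],"twist":[-35,-0.2,4.3]},{"claw":10,"dp":[300,-82,-143],"twist":[-35,-0.2,4.3]},{"claw":10,"dp":[338,-84,-142],"twist":[-35,-0.2,4.3]},{"claw":10,"dp":[338,-84,-142],"twist":[-35,-0.2,4.3]},{"claw":10,"dp":[338,-84,-142],"twist":[-35,-0.2,4.3]}]'; python3 -c "
from h import *
info()
c=snap('wrist','w15.png');trays(c)
goal([.58,-.281,.36],-3.6,-20)
"
```

```text
time_s: 22.9
position: [0.5998, -0.1317, 0.3793]
tcp_rot: [-0.673, 0.719, 0.127, -0.118]
wrist_force: [0.6, 1.1, -2.9]
opening: 0.0235
pos [ 0.5998 -0.1317  0.3793] eye [ 0.5937 -0.1313  0.3623] lean -19.9 yaw -3.8 roll -0.0 F [ 0.6  1.1 -2.9] op 23.5 j [-0.13  0.51  0.4   1.24 -0.13  1.76 -1.39] t 22.9
plain 1738 0.0595 [ 571.2 -132.2] [76.3 56.1] 0.12
ledge 7909 0.0596 [ 554.3 -302.8] [ 97.5 171.9] 88.8
dp [152.3, 3.6, 21.6] tw [-0.1, 0.1, 0.0] |d| 154 t 22.9 pos [0.6002, -0.1297, 0.3793] F [-0.9, 0.9, -3.4] op 24.0
```

View pics/w15.png

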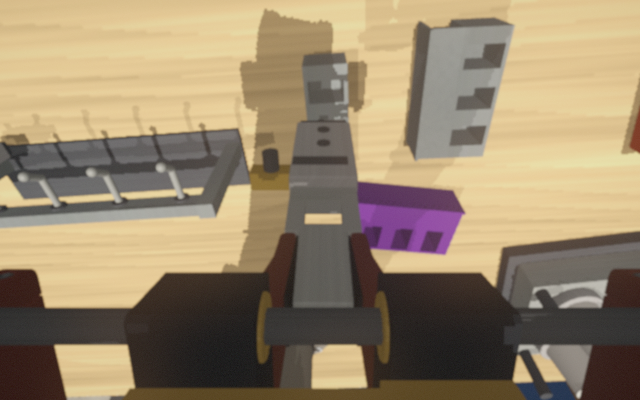

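```bash
sed -i "s/'ledge':(.576,-.265)/'ledge':(.554,-.304)/" h.py; python3 -c "
from h import *
for n in ('wrist','top'): trays(camera(n))
goal([.56,-.32,.36],-2,-20)
"
```

```text
plain 1727 0.0595 [ 571.  -132.2] [76.8 56. ] 0.16
ledge 8204 0.0596 [ 554.4 -303.7] [ 99.4 171.7] 88.85
plain none
ledge 1300 0.0591 [ 554.9 -304.8] [ 99.4 168.7] 89.0
dp [193.9, 20.6, 27.9] tw [-0.1, 0.6, -1.3] |d| 197 t 23.1 pos [0.6004, -0.1283, 0.3796] F [-0.1, 0.5, -3.3] op 23.6
```

```bash
python3 -c "
from h import *
goal([.51,-.324,.26],-1.1,-20)
"
```

```text
dp [201.1, 33.2, 138.8] tw [-0.1, 0.9, -2.1] |d| 247 t 23.1 pos [0.6004, -0.1283, 0.3796] F [-0.1, 0.5, -3.3] op 23.6
```

```bash
python3 -m inch '[{"claw":10,"dp":[50,0,0],"twist":[0,0.2,-0.5]},{"claw":10,"dp":[100,5,5],"twist":[0,0.4,-1]},{"claw":10,"dp":[150,10,20],"twist":[0,0.7,-1.5]},{"claw":10,"dp":[190,20,50],"twist":[0,0.9,-2.1]},{"claw":10,"dp":[201,25,90],"twist":[0,0.9,-2.1]},{"claw":10,"dp":[201,33,130],"twist":[0,0.9,-2.1]},{"claw":10,"dp":[201,33,139],"twist":[0,0.9,-2.1]},{"claw":10,"dp":[201,33,139],"twist":[0,0.9,-2.1]},{"claw":10,"dp":[201,33,139],"twist":[0,0.9,-2.1]}]'
cat > rel.py <<'E'
from h import *
info()
n=__import__('sys').argv[1]
s=sense();p=s['position']
c=snap('wrist',n);trays(c);C=cloud(c)
def fit(F):
    w=abs(F[:,0]-np.median(F[:,0]))<.004
    for i in range(6):
        A=np.c_[F[:,1]-F[w,1].mean(),F[:,2]-F[w,2].mean(),np.ones(len(F))];q=np.linalg.lstsq(A[w],F[w,0],rcond=None)[0];r=F[:,0]-A@q;w=abs(r)<max(.0008,2*r[w].std())
    return q,w.sum(),F[w].mean(0)
for b in [(300,350,130,160),(305,345,232,290)]:
    F=C[b[2]:b[3],b[0]:b[1]].reshape(-1,3);q,k,mu=fit(F);print('face',np.round(q,4),k,np.round(mu,4),'center-TCP x',round((mu[0]-(.012 if b[2]<200 else .005)-p[0])*1000,1))
P=C.reshape(-1,3);d=P-p
m=(d[:,2]<-.06)&(d[:,2]>-.12)&(abs(d[:,1])<.045)&(abs(d[:,0]-.013)<.006);print('block y rel TCP',np.round(np.percentile(d[m][:,1],[.5,2,98,99.5])*1000,1))
E
python3 rel.py w16.png
```

```text
time_s: 23.95
position: [0.5128, -0.323, 0.2613]
tcp_rot: [-0.691, 0.703, 0.122, -0.12]
wrist_force: [1.1, -0.9, -2.9]
opening: 0.0237
pos [ 0.5128 -0.323   0.2613] eye [ 0.5067 -0.3229  0.2443] lean -19.7 yaw -1.0 roll 0.0 F [ 1.1 -0.9 -2.9] op 23.7 j [ 0.11  0.54  0.42  1.47 -0.05  1.47 -1.06] t 23.95
plain 6891 0.0596 [ 521.7 -132.2] [ 58.4 169. ] 89.94
ledge 11294 0.0598 [ 536.2 -303.3] [ 98.3 134.5] 88.86
face [0.0189 0.009  0.5304] 1422 [ 0.5304 -0.3234  0.1777] center-TCP x 5.6
face [0.017  0.0028 0.5234] 2130 [ 0.5234 -0.3228  0.2778] center-TCP x 5.6
block y rel TCP [-18.8 -18.1  40.2  43.9]
```

View pics/w16.png

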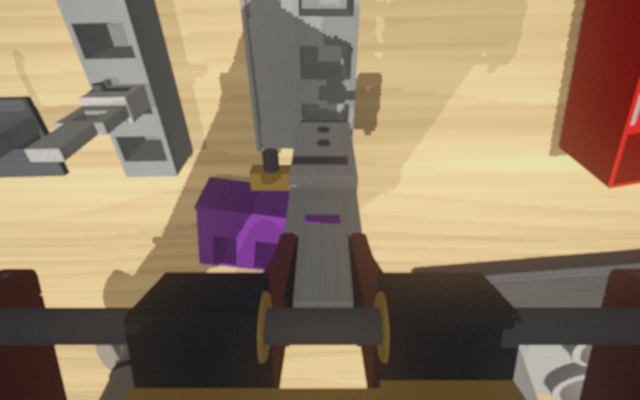

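```bash
python3 -c "
from h import *
goal([.4965,-.3247,.215],-1.1,-20);goal([.4965,-.3247,.18],-1.1,-20);goal([.4965,-.3247,.139],-1.1,-20);
"
```

```text
dp [1.5, -0.4, 49.3] tw [-0.3, -0.1, 0.1] |d| 49 t 24.0 pos [0.5128, -0.3234, 0.2616] F [1.2, -0.5, -3.5] op 23.3
dp [1.5, -12.2, 82.3] tw [-0.3, -0.1, 0.1] |d| 83 t 24.0 pos [0.5128, -0.3234, 0.2616] F [1.2, -0.5, -3.5] op 23.3
dp [1.4, -26.0, 120.9] tw [-0.3, -0.1, 0.1] |d| 124 t 24.0 pos [0.5128, -0.3234, 0.2616] F [1.2, -0.5, -3.5] op 23.3
```

```bash
python3 -m inch '[{"claw":10,"dp":[1.5,-0.4,25],"twist":[-0.3,0,0]},{"claw":10,"dp":[1.5,-0.4,45],"twist":[-0.3,0,0]},{"claw":10,"dp":[1.5,-0.4,49],"twist":[-0.3,0,0]},{"claw":10,"dp":[1.5,-0.4,49],"twist":[-0.3,0,0]},{"claw":10,"dp":[1.5,-0.4,49],"twist":[-0.3,0,0]}]'; python3 rel.py w17.png
python3 - <<'E'
from h import *
s=snap('scene','s17.png');a=s['frame'][180:340,160:320];cv2.imwrite('pics/s17c.png',cv2.resize(a,None,fx=3.7,fy=3.7))
S=cloud(s).reshape(-1,3)
m=(S[:,2]>.054)&(S[:,2]<.0645)&(abs(S[:,0]-.554)<.12)&(S[:,1]<-.22)&(S[:,1]>-.38)
b=S[m];print('tray scene',len(b),cv2.minAreaRect((b[:,:2]*1000).astype(np.float32)))
m=(S[:,2]>.10)&(S[:,2]<.15)&(abs(S[:,0]-.505)<.03)&(abs(S[:,1]+.325)<.04)
b=S[m];print('latch scene',len(b),np.round(np.percentile(b,[2,50,98],axis=0),4).tolist())
E
```

```text
time_s: 24.5
position: [0.4982, -0.325, 0.2168]
tcp_rot: [-0.691, 0.702, 0.122, -0.122]
wrist_force: [0.1, -0.2, -3.4]
opening: 0.0236
pos [ 0.4982 -0.325   0.2168] eye [ 0.4921 -0.3249  0.1998] lean -19.9 yaw -0.9 roll 0.1 F [ 0.1 -0.2 -3.4] op 23.6 j [ 0.12  0.56  0.42  1.55 -0.05  1.38 -1.06] t 24.5
plain 8137 0.0596 [ 516.5 -132.5] [158.2  58.7] 0.17
ledge 14202 0.0598 [ 530.5 -303.1] [ 98.4 124.7] 88.79
face [0.0187 0.0111 0.5156] 1419 [ 0.5156 -0.3256  0.1332] center-TCP x 5.4
face [0.0192 0.0056 0.5088] 2125 [ 0.5088 -0.3247  0.2332] center-TCP x 5.6
block y rel TCP [-18.9 -18.2  40.4  43.7]
tray scene 1981 ((555.8295288085938, -306.24395751953125), (98.8150863647461, 172.81773376464844), 88.92867279052734)
latch scene 230 [[0.4965, -0.3469, 0.1017], [0.5165, -0.3307, 0.1252], [0.5179, -0.3076, 0.1498]]
```

View pics/w17.png

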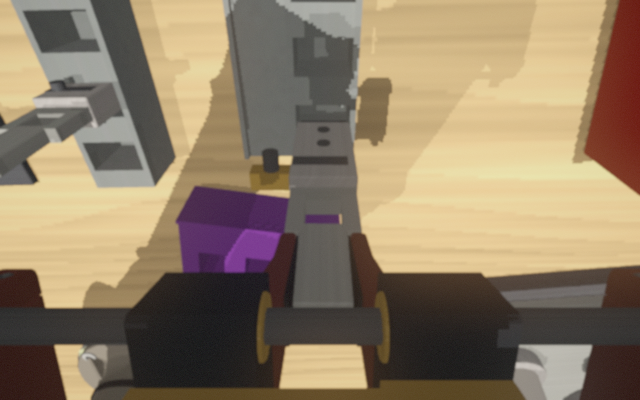

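View pics/s17c.png

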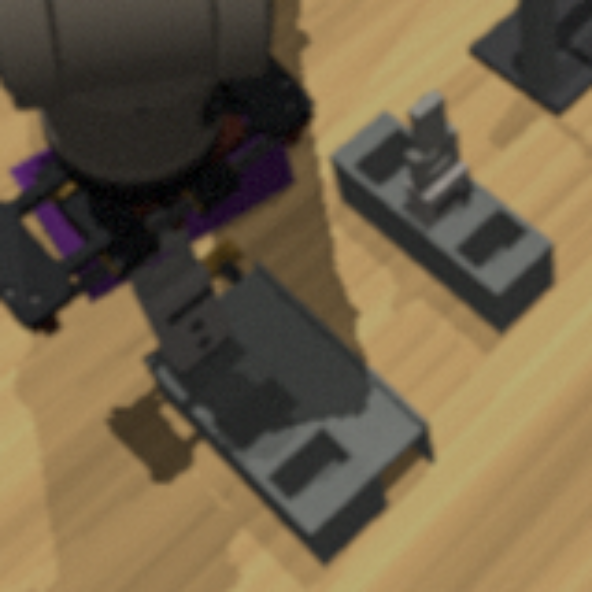

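```bash
python3 -c "
from h import *
goal([.4964,-.3249,.21],-1.1,-20);goal([.4964,-.3249,.18],-1.1,-20);goal([.4964,-.3249,.140],-1.1,-20);
"
```

```text
dp [-0.0, -0.8, 6.7] tw [-0.1, -0.2, 0.1] |d| 7 t 24.6 pos [0.4979, -0.3249, 0.2166] F [-0.2, -1.2, -3.2] op 23.7
dp [-0.1, -11.0, 34.9] tw [-0.1, -0.2, 0.1] |d| 37 t 24.6 pos [0.4979, -0.3249, 0.2166] F [-0.2, -1.2, -3.2] op 23.7
dp [-0.2, -24.6, 72.5] tw [-0.1, -0.2, 0.1] |d| 77 t 24.6 pos [0.4979, -0.3249, 0.2166] F [-0.2, -1.2, -3.2] op 23.7
```

```bash
python3 -m inch '[{"claw":10,"dp":[0,-0.8,6.7],"twist":[-0.1,-0.2,0.1]},{"claw":10,"dp":[0,-0.8,6.7],"twist":[-0.1,-0.2,0.1]},{"claw":10,"dp":[0,-4.5,16],"twist":[-0.1,-0.2,0.1]},{"claw":10,"dp":[0,-7,23],"twist":[-0.1,-0.2,0.1]},{"claw":10,"dp":[0,-9,29],"twist":[-0.1,-0.2,0.1]},{"claw":10,"dp":[0,-11,35],"twist":[-0.1,-0.2,0.1]},{"claw":10,"dp":[0,-11,35],"twist":[-0.1,-0.2,0.1]}]'; python3 -c "
from h import *
info();goal([.4964,-.3249,.140],-1.1,-20)"
```

```text
time_s: 25.3
position: [0.4957, -0.3246, 0.1787]
tcp_rot: [-0.69, 0.703, 0.125, -0.122]
wrist_force: [0.2, 0.1, -3.3]
opening: 0.0239
pos [ 0.4957 -0.3246  0.1787] eye [ 0.4896 -0.3245  0.1618] lean -20.1 yaw -1.1 roll -0.1 F [ 0.2  0.1 -3.3] op 23.9 j [ 0.13  0.59  0.41  1.59 -0.07  1.31 -1.06] t 25.3
dp [0.3, -13.9, 36.1] tw [0.1, 0.1, 0.0] |d| 39 t 25.3 pos [0.4957, -0.3246, 0.1787] F [0.2, 0.1, -3.3] op 23.9
```

```bash
python3 -m inch '[{"claw":10,"dp":[0,-4,10],"twist":[0,0,0]},{"claw":10,"dp":[0,-7.5,20],"twist":[0,0,0]},{"claw":10,"dp":[0,-11,30],"twist":[0,0,0]},{"claw":10,"dp":[0,-13.2,36],"twist":[0,0,0]},{"claw":10,"dp":[0,-13.9,38],"twist":[0,0,0]},{"claw":10,"dp":[0,-13.9,38],"twist":[0,0,0]}]'; python3 -c "
from h import *
info()"
```

```text
time_s: 25.9
position: [0.4958, -0.3246, 0.1382]
tcp_rot: [-0.69, 0.703, 0.125, -0.122]
wrist_force: [0.5, -0.1, -2.4]
opening: 0.0236
pos [ 0.4958 -0.3246  0.1382] eye [ 0.4896 -0.3245  0.1213] lean -20.1 yaw -1.1 roll -0.1 F [ 0.5 -0.1 -2.4] op 23.6 j [ 0.14  0.64  0.4   1.62 -0.08  1.24 -1.06] t 25.9
```

```bash
python3 -m inch '[{"claw":10,"dp":[0,-0.7,2],"twist":[0,0,0]},{"claw":10,"dp":[0,-1,3],"twist":[0,0,0]},{"claw":10,"dp":[0,-1,3],"twist":[0,0,0]}]'; python3 -c "
from h import *
info()"
```

```text
time_s: 26.2
position: [0.4962, -0.325, 0.1378]
tcp_rot: [-0.689, 0.703, 0.124, -0.121]
wrist_force: [-2.0, 2.9, 13.6]
opening: 0.0235
pos [ 0.4962 -0.325   0.1378] eye [ 0.49   -0.3249  0.1209] lean -20.0 yaw -1.1 roll -0.0 F [-2.   2.9 13.6] op 23.5 j [ 0.14  0.64  0.4   1.62 -0.08  1.24 -1.06] t 26.2
```

```bash
python3 -m inch '[{"claw":10,"dp":[0,0.5,-1.2],"twist":[0,0,0]},{"claw":44,"dp":[0,0.5,-1.2],"twist":[0,0,0]},{"claw":44,"dp":[0,0.5,-1.2],"twist":[0,0,0]},{"claw":44,"dp":[0,0.5,-1.2],"twist":[0,0,0]},{"claw":44,"dp":[0,0.5,-1.2],"twist":[0,0,0]},{"claw":44,"dp":[0,0,-25],"twist":[0,0,0]},{"claw":44,"dp":[0,0,-70],"twist":[0,0,0]},{"claw":44,"dp":[0,0,-120],"twist":[0,0,0]},{"claw":44,"dp":[0,0,-170],"twist":[0,0,0]},{"claw":44,"dp":[0,0,-170],"twist":[0,0,0]},{"claw":44,"dp":[0,0,-170],"twist":[0,0,0]}]'
python3 - <<'E'
from h import *
info()
c=snap('wrist','w18.png');trays(c)
P=cloud(c).reshape(-1,3)
m=(P[:,2]>.08)&(P[:,2]<.2)&(abs(P[:,1]+.325)<.03)&(P[:,0]>.46)&(P[:,0]<.55)
b=P[m];print(np.round(np.percentile(b,[1,50,99],axis=0),4).tolist())
goal([.546,.3620,.28],.76,-20)
E
```

```text
time_s: 27.3
position: [0.555, -0.3266, 0.2982]
tcp_rot: [-0.69, 0.703, 0.123, -0.121]
wrist_force: [0.0, 0.2, -0.1]
opening: 0.0439
pos [ 0.555  -0.3266  0.2982] eye [ 0.5488 -0.3265  0.2813] lean -19.9 yaw -1.1 roll 0.0 F [ 0.   0.2 -0.1] op 43.9 j [ 0.12  0.59  0.42  1.31 -0.07  1.59 -1.07] t 27.3
plain 4908 0.0595 [ 523.1 -132.4] [171.8  57.8] 0.08
ledge 11483 0.0597 [ 554.1 -303.7] [ 98.3 171.6] 88.9
[[0.4972, -0.3431, 0.0806], [0.507, -0.3239, 0.129], [0.5148, -0.2972, 0.1785]]
dp [-687.9, 14.3, 24.0] tw [0.1, 0.7, -1.8] |d| 688 t 27.4 pos [0.554, -0.3262, 0.2968] F [-0.8, 0.3, -0.6] op 43.5
```

View pics/w18.png

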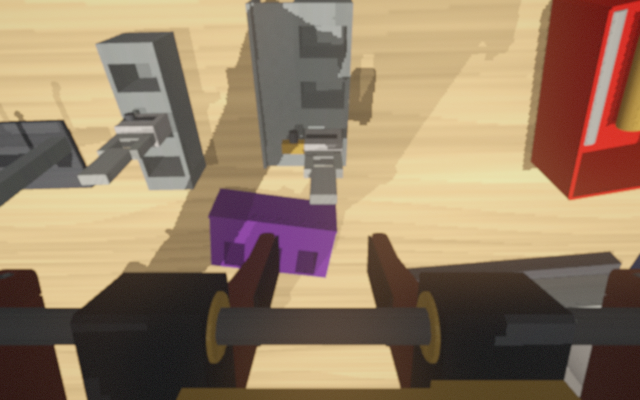

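```bash
python3 -m inch '[{"claw":44,"dp":[-50,0,-10],"twist":[0,0,0]},{"claw":44,"dp":[-100,0,-10],"twist":[0,0.1,-0.2]},{"claw":44,"dp":[-150,0,-10],"twist":[0,0.2,-0.4]},{"claw":44,"dp":[-200,0,-5],"twist":[0,0.2,-0.6]},{"claw":44,"dp":[-250,0,0],"twist":[0,0.3,-0.8]},{"claw":44,"dp":[-300,2,2],"twist":[0,0.3,-1]},{"claw":44,"dp":[-350,5,5],"twist":[0,0.4,-1.2]},{"claw":44,"dp":[-400,8,10],"twist":[0,0.5,-1.4]},{"claw":44,"dp":[-450,10,14],"twist":[0,0.6,-1.6]},{"claw":44,"dp":[-500,12,18],"twist":[0,0.7,-1.8]},{"claw":44,"dp":[-550,14,22],"twist":[0,0.7,-1.8]},{"claw":44,"dp":[-600,14,24],"twist":[0,0.7,-1.8]}]'
python3 - <<'E'
from h import *
info()
goal([.545,.3627,.275],.76,-20)
E
```

```text
time_s: 28.55
position: [0.5428, 0.2727, 0.2779]
tcp_rot: [0.701, -0.691, -0.123, 0.126]
wrist_force: [1.0, 0.2, 0.0]
opening: 0.0439
pos [0.5428 0.2727 0.2779] eye [0.5365 0.2726 0.2611] lean -20.3 yaw 0.8 roll 0.1 F [1.  0.2 0. ] op 43.9 j [-0.62  0.52  0.21  1.42 -0.24  1.54 -1.93] t 28.55
dp [-89.9, -4.2, 1.5] tw [0.3, -0.1, -0.0] |d| 90 t 28.6 pos [0.5428, 0.2727, 0.2779] F [1.0, 0.2, 0.0] op 43.9
```

```bash
python3 -m inch '[{"claw":44,"dp":[-45,-2,1],"twist":[0.3,0,0]},{"claw":44,"dp":[-90,-4,1.5],"twist":[0.3,0,0]},{"claw":44,"dp":[-90,-4,1.5],"twist":[0.3,0,0]},{"claw":44,"dp":[-90,-4,1.5],"twist":[0.3,0,0]}]'
python3 - <<'E'
from h import *
info()
c=snap('wrist','w19.png')
P=cloud(c).reshape(-1,3);y=.362
m=(P[:,2]>.195)&(P[:,2]<.23)&(abs(P[:,1]-y)<.03)&(P[:,0]>.49)&(P[:,0]<.53)
Q=P[m];print(y,len(Q),np.round(Q.mean(0),4),np.round(np.percentile(Q,[2,98],axis=0),4).tolist(),cv2.minAreaRect((Q[:,:2]*1000).astype(np.float32)))
goal([.5105,.3627,.169],.76,-20)
E
```

```text
time_s: 28.95
position: [0.5433, 0.3632, 0.2727]
tcp_rot: [0.701, -0.691, -0.121, 0.126]
wrist_force: [0.1, -0.2, -0.2]
opening: 0.044
pos [0.5433 0.3632 0.2727] eye [0.5371 0.363  0.2558] lean -20.1 yaw 0.9 roll 0.2 F [ 0.1 -0.2 -0.2] op 44.0 j [-0.71  0.6   0.19  1.31 -0.27  1.56 -2.04] t 28.95
0.362 779 [0.5192 0.3631 0.2058] [[0.5125, 0.3518, 0.1955], [0.5221, 0.3745, 0.2105]] ((516.89794921875, 363.3259582519531), (23.828380584716797, 11.091976165771484), 89.26760864257812)
dp [-2.1, -4.1, 109.6] tw [0.1, -0.2, -0.1] |d| 110 t 29.0 pos [0.5443, 0.3615, 0.2733] F [0.2, 0.2, -1.3] op 44.0
```

View pics/w19.png

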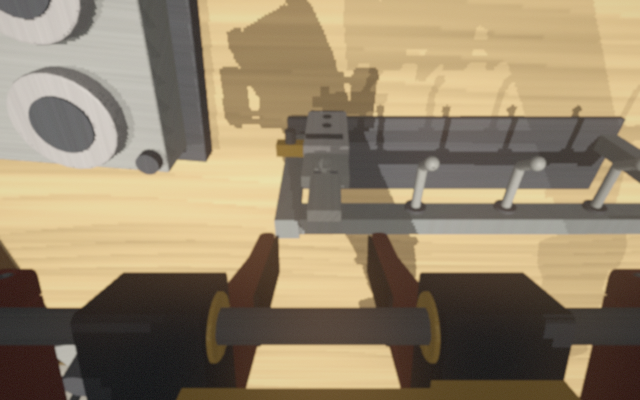

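```bash
python3 -m inch '[{"claw":40,"dp":[-1.5,-4,45],"twist":[0,-0.2,0]},{"claw":40,"dp":[-1.5,-4,85],"twist":[0,-0.2,0]},{"claw":40,"dp":[-1.5,-4,110],"twist":[0,-0.2,-0.1]},{"claw":40,"dp":[-1.5,-4,110],"twist":[0,-0.2,-0.1]},{"claw":40,"dp":[-1.5,-4,110],"twist":[0,-0.2,-0.1]},{"claw":40,"dp":[-1.5,-4,110],"twist":[0,-0.2,-0.1]}]'
python3 - <<'E'
from h import *
info()
goal([.5105,.3630,.169],.76,-20)
E
```

```text
time_s: 29.6
position: [0.5121, 0.3615, 0.1704]
tcp_rot: [0.7, -0.692, -0.122, 0.123]
wrist_force: [0.2, -0.5, 0.2]
opening: 0.0402
pos [0.5121 0.3615 0.1704] eye [0.506  0.3614 0.1535] lean -19.9 yaw 0.7 roll -0.0 F [ 0.2 -0.5  0.2] op 40.2 j [-0.72  0.63  0.17  1.5  -0.29  1.34 -2.02] t 29.6
dp [-1.6, 1.0, 1.9] tw [-0.1, 0.1, -0.1] |d| 3 t 29.6 pos [0.5121, 0.3615, 0.1704] F [0.2, -0.5, 0.2] op 40.2
```

```bash
python3 -m inch '[{"claw":40,"dp":[-1.5,1,2],"twist":[0,0,0]},{"claw":26,"dp":[-1.5,1,2],"twist":[0,0,0]},{"claw":10,"dp":[-1.5,1,2],"twist":[0,0,0]},{"claw":10,"dp":[-1.5,1,2],"twist":[0,0,0]},{"claw":10,"dp":[-1.5,1,2],"twist":[0,0,0]},{"claw":10,"dp":[-1.5,1,2],"twist":[0,0,0]},{"claw":10,"dp":[-1.5,1,2],"twist":[0,0,0]}]' 60; python3 -c "
from h import *
info()
pull([.517,.363,.150],[(0,0,6),(8,0,6),(16,0,6),(24,0,6),(30,0,6)])
"
```

```text
time_s: 30.3
position: [0.5111, 0.3625, 0.1695]
tcp_rot: [0.7, -0.693, -0.122, 0.122]
wrist_force: [0.6, -2.2, 6.0]
opening: 0.0242
pos [0.5111 0.3625 0.1695] eye [0.5049 0.3624 0.1526] lean -19.9 yaw 0.6 roll -0.0 F [ 0.6 -2.2  6. ] op 24.2 j [-0.72  0.63  0.17  1.5  -0.29  1.34 -2.02] t 30.3
(0, 0, 6) dp [-0.0, 2.0, -5.6] tw [0.0, 0.0, 0.0]
(8, 0, 6) dp [-0.0, 4.2, -3.8] tw [8.0, 0.0, -0.0]
(16, 0, 6) dp [-0.0, 6.1, -1.6] tw [16.0, 0.0, -0.0]
(24, 0, 6) dp [-0.0, 7.6, 0.7] tw [24.0, 0.0, -0.0]
(30, 0, 6) dp [-0.0, 8.6, 2.7] tw [30.0, 0.0, -0.0]
```

```bash
python3 -m inch '[{"claw":10,"dp":[0,1,-3],"twist":[0,0,0]},{"claw":10,"dp":[0,2,-5.6],"twist":[0,0,0]},{"claw":10,"dp":[0,2,-5.6],"twist":[0,0,0]},{"claw":10,"dp":[0,4.2,-3.8],"twist":[8,0,0]},{"claw":10,"dp":[0,6.1,-1.6],"twist":[16,0,0]},{"claw":10,"dp":[0,7.6,0.7],"twist":[24,0,0]},{"claw":10,"dp":[0,8.6,2.7],"twist":[30,0,0]},{"claw":10,"dp":[0,8.6,2.7],"twist":[30,0,0]},{"claw":10,"dp":[0,8.6,2.7],"twist":[30,0,0]}]'; python3 -c "
from h import *
info()
pull([.517,.363,.156],[(2,6,0),(4,11,0),(5,13,0),(5,15.5,3.6),(5,18.6,8)])
"
```

```text
time_s: 31.2
position: [0.5013, 0.3627, 0.17]
tcp_rot: [0.709, -0.7, 0.061, -0.062]
wrist_force: [0.4, 0.4, -1.8]
opening: 0.0241
pos [0.5013 0.3627 0.17  ] eye [0.5045 0.3627 0.1523] lean 10.0 yaw 0.7 roll -0.0 F [ 0.4  0.4 -1.8] op 24.1 j [-1.02  0.38  0.28  1.88  0.02  0.77 -2.33] t 31.2
(2, 6, 0) dp [0.0, -5.3, 1.5] tw [2.0, -0.0, -0.0]
(4, 11, 0) dp [0.0, -9.7, 2.8] tw [4.0, -0.0, -0.0]
(5, 13, 0) dp [0.0, -11.4, 3.4] tw [5.0, -0.0, -0.0]
(5, 15.5, 3.6) dp [-0.0, -14.5, 0.3] tw [5.0, -0.0, -0.0]
(5, 18.6, 8) dp [-0.0, -18.3, -3.5] tw [5.0, -0.0, -0.0]
```

```bash
python3 -m inch '[{"claw":10,"dp":[0,-5.3,1.5],"twist":[2,0,0]},{"claw":10,"dp":[0,-9.7,2.8],"twist":[4,0,0]},{"claw":10,"dp":[0,-11.4,3.4],"twist":[5,0,0]},{"claw":10,"dp":[0,-14.5,0.3],"twist":[5,0,0]},{"claw":10,"dp":[0,-18.3,-3.5],"twist":[5,0,0]},{"claw":10,"dp":[0,-18.3,-3.5],"twist":[5,0,0]}]'; python3 -c "
from h import *
info()
snap('wrist','w20.png')
"
```

```text
time_s: 31.8
position: [0.52, 0.3629, 0.1777]
tcp_rot: [0.705, -0.697, 0.091, -0.093]
wrist_force: [-0.7, -0.4, 0.6]
opening: 0.0239
pos [0.52   0.3629 0.1777] eye [0.5246 0.363  0.1603] lean 15.0 yaw 0.6 roll -0.1 F [-0.7 -0.4  0.6] op 23.9 j [-1.06  0.37  0.32  1.9   0.1   0.7  -2.4 ] t 31.8
```

View pics/w20.png

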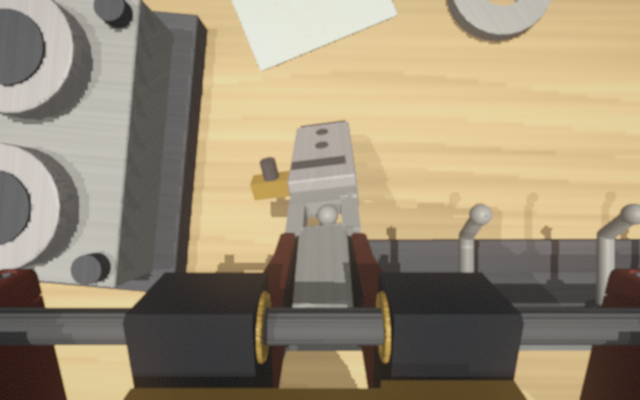

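```bash
python3 -m inch '[{"claw":10,"dp":[0,-8,-6.8],"twist":[0,0,0]},{"claw":10,"dp":[0,-16,-13.4],"twist":[0,0,0]},{"claw":10,"dp":[0,-24,-20.2],"twist":[0,0,0]},{"claw":10,"dp":[0,-32,-27],"twist":[0,0,0]},{"claw":10,"dp":[0,-40,-34],"twist":[0,0,0]},{"claw":10,"dp":[0,-40,-34],"twist":[0,0,0]}]'; python3 -c "
from h import *
info()
snap('wrist','w21.png')
goal([.575,.36,.38],.76,-20);goal([.60,-.13,.38],-1.1,-20)
"
```

```text
time_s: 32.45
position: [0.5513, 0.3634, 0.2226]
tcp_rot: [0.704, -0.698, 0.092, -0.095]
wrist_force: [0.0, 0.7, -1.6]
opening: 0.0233
pos [0.5513 0.3634 0.2226] eye [0.556  0.3635 0.2052] lean 15.1 yaw 0.6 roll -0.2 F [ 0.   0.7 -1.6] op 23.3 j [-1.02  0.35  0.33  1.8   0.08  0.8  -2.34] t 32.45
dp [3.2, -65.0, -146.7] tw [-35.0, 0.1, -0.2] |d| 161 t 32.5 pos [0.5503, 0.3632, 0.2214] F [-0.1, -0.2, -2.1] op 23.9
dp [493.4, -84.6, -142.5] tw [-35.0, 0.0, 1.7] |d| 520 t 32.5 pos [0.5503, 0.3632, 0.2214] F [-0.1, -0.2, -2.1] op 23.9
```

View pics/w21.png

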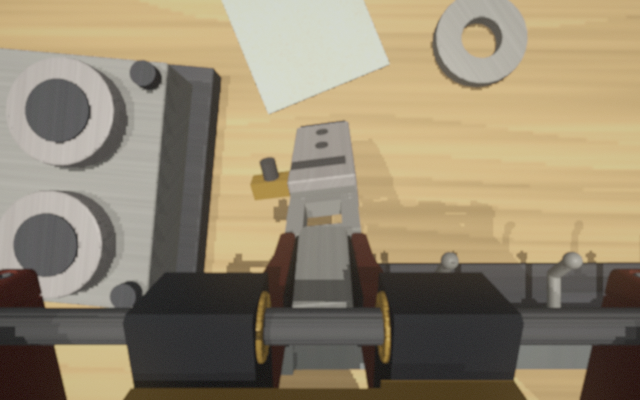

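```bash
python3 -m inch '[{"claw":10,"dp":[0,-20,-50],"twist":[-8,0,0]},{"claw":10,"dp":[2,-40,-100],"twist":[-16,0,0]},{"claw":10,"dp":[5,-62,-147],"twist":[-24,0,0]},{"claw":10,"dp":[50,-66,-147],"twist":[-32,0,0]},{"claw":10,"dp":[100,-70,-147],"twist":[-35,0,0.5]},{"claw":10,"dp":[150,-72,-146],"twist":[-35,0,0.8]},{"claw":10,"dp":[200,-74,-145],"twist":[-35,0,1]},{"claw":10,"dp":[250,-76,-145],"twist":[-35,0,1.3]},{"claw":10,"dp":[300,-78,-144],"twist":[-35,0,1.7]},{"claw":10,"dp":[350,-80,-143],"twist":[-35,0,1.7]},{"claw":10,"dp":[400,-82,-143],"twist":[-35,0,1.7]},{"claw":10,"dp":[450,-84,-142],"twist":[-35,0,1.7]}]'; python3 rel.py w22.png; python3 -c "
from h import *
trays(camera('top'));goal([.57,-.31,.36],-1.1,-20)"
```

```text
time_s: 33.7
position: [0.5986, -0.0806, 0.3791]
tcp_rot: [-0.69, 0.703, 0.124, -0.121]
wrist_force: [1.4, 0.2, -2.6]
opening: 0.0238
pos [ 0.5986 -0.0806  0.3791] eye [ 0.5924 -0.0804  0.3622] lean -20.0 yaw -1.1 roll -0.1 F [ 1.4  0.2 -2.6] op 23.8 j [-0.22  0.49  0.41  1.27 -0.14  1.76 -1.42] t 33.7
plain 2080 0.0596 [ 523.7 -133. ] [171.6  56.3] 0.51
ledge 7719 0.0597 [ 554.5 -303.7] [ 99.9 171.5] 88.8
face [-0.1229  0.0199  0.615 ] 1399 [ 0.615  -0.0807  0.2939] center-TCP x 4.4
face [-0.1258  0.015   0.6091] 2154 [ 0.6091 -0.0804  0.3954] center-TCP x 5.6
block y rel TCP [-17.6 -17.   34.3  38.5]
plain none
ledge 1241 0.0592 [ 554.9 -305.4] [ 99.9 168.7] 88.89
dp [222.3, 12.1, 26.4] tw [-0.0, -0.1, -0.8] |d| 224 t 33.8 pos [0.5974, -0.0883, 0.3794] F [-0.4, -0.7, -1.8] op 23.9
```

View pics/w22.png

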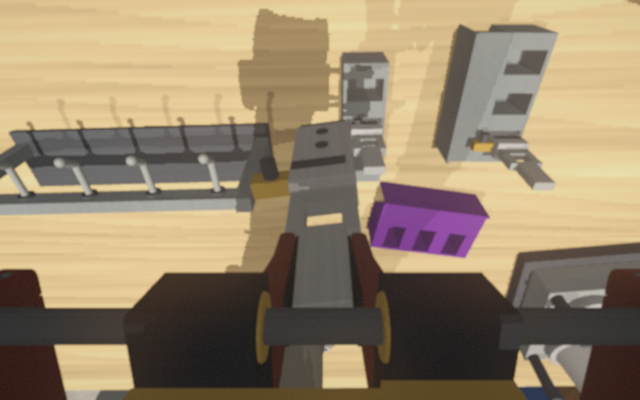

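```bash
python3 -c "
from h import *
goal([.56,-.325,.36],-9.2,-19);goal([.550,-.325,.26],-9.2,-19)"
```

```text
dp [237.6, 21.0, 29.7] tw [1.0, -2.8, 6.9] |d| 240 t 33.8 pos [0.5974, -0.0883, 0.3794] F [-0.4, -0.7, -1.8] op 23.9
dp [237.4, -3.8, 127.1] tw [1.0, -2.8, 6.9] |d| 269 t 33.8 pos [0.5974, -0.0883, 0.3794] F [-0.4, -0.7, -1.8] op 23.9
```

```bash
python3 -m inch '[{"claw":10,"dp":[50,4,5],"twist":[0.3,-0.7,1.5]},{"claw":10,"dp":[100,8,12],"twist":[0.5,-1.4,3]},{"claw":10,"dp":[150,14,20],"twist":[0.7,-2,5]},{"claw":10,"dp":[200,20,25],"twist":[1,-2.8,6.9]},{"claw":10,"dp":[237,21,30],"twist":[1,-2.8,6.9]},{"claw":10,"dp":[237,15,60],"twist":[1,-2.8,6.9]},{"claw":10,"dp":[237,5,100],"twist":[1,-2.8,6.9]},{"claw":10,"dp":[237,-4,127],"twist":[1,-2.8,6.9]},{"claw":10,"dp":[237,-4,127],"twist":[1,-2.8,6.9]},{"claw":10,"dp":[237,-4,127],"twist":[1,-2.8,6.9]}]'; python3 rel.py w23.png
python3 - <<'E'
from h import *
s=snap('scene','s23.png');a=s['frame'][180:340,160:320];cv2.imwrite('pics/s23c.png',cv2.resize(a,None,fx=3.7,fy=3.7))
S=cloud(s).reshape(-1,3)
m=(S[:,2]>.054)&(S[:,2]<.0645)&(abs(S[:,0]-.554)<.12)&(S[:,1]<-.22)&(S[:,1]>-.38)
b=S[m];print('tray scene',len(b),cv2.minAreaRect((b[:,:2]*1000).astype(np.float32)))
m=(S[:,2]>.145)&(S[:,2]<.20)&(abs(S[:,0]-.555)<.03)&(abs(S[:,1]+.325)<.04)
b=S[m];print('latch scene',len(b),np.round(np.percentile(b,[2,50,98],axis=0),4).tolist())
E
```

```text
time_s: 34.8
position: [0.5506, -0.3242, 0.2603]
tcp_rot: [-0.639, 0.751, 0.126, -0.107]
wrist_force: [0.3, 0.5, -1.0]
opening: 0.024
pos [ 0.5506 -0.3242  0.2603] eye [ 0.5448 -0.3233  0.2432] lean -18.8 yaw -9.2 roll -0.0 F [ 0.3  0.5 -1. ] op 24.0 j [ 0.1   0.61  0.48  1.37 -0.14  1.53 -1.16] t 34.8
plain 5293 0.0595 [ 523.3 -132.6] [171.4  57.9] 0.26
ledge 11140 0.0597 [ 554.4 -303.7] [ 98.3 170.8] 88.82
face [0.0184 0.0022 0.568 ] 1413 [ 0.568  -0.3273  0.1751] center-TCP x 5.4
face [ 0.0164 -0.0034  0.5606] 2156 [ 0.5606 -0.3257  0.2767] center-TCP x 5.0
block y rel TCP [-20.5 -19.9  39.8  43.7]
tray scene 1665 ((555.8526611328125, -306.4510498046875), (98.59075927734375, 172.49163818359375), 88.73421478271484)
latch scene 288 [[0.5496, -0.348, 0.1468], [0.5698, -0.3312, 0.1754], [0.5724, -0.2969, 0.1996]]
```

View pics/w23.png

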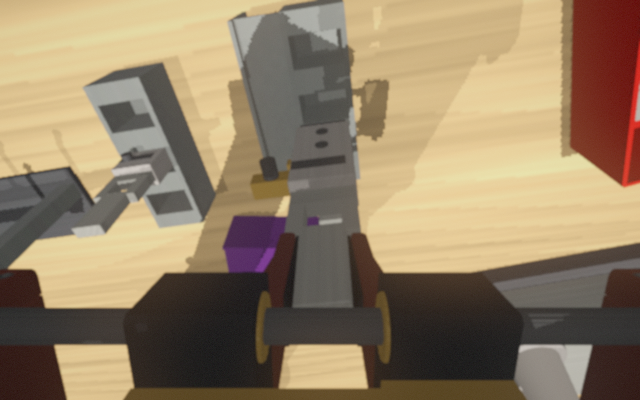

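View pics/s23c.png

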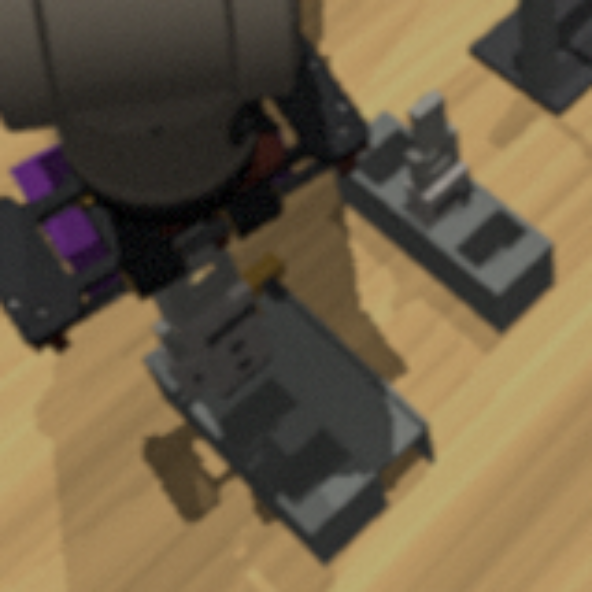

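```bash
python3 -c "
from h import *
goal([.5487,-.3238,.212],-9.2,-19);goal([.5487,-.3238,.18],-9.2,-19)"
```

```text
dp [-0.8, -13.4, 48.2] tw [-0.2, -0.0, -0.0] |d| 50 t 34.9 pos [0.5513, -0.325, 0.262] F [0.0, 0.1, -1.6] op 24.3
dp [-0.8, -23.7, 78.5] tw [-0.2, -0.0, -0.0] |d| 82 t 34.9 pos [0.5513, -0.325, 0.262] F [0.0, 0.1, -1.6] op 24.3
```

```bash
python3 -m inch '[{"claw":10,"dp":[-0.8,-7,25],"twist":[-0.2,0,0]},{"claw":10,"dp":[-0.8,-13,47],"twist":[-0.2,0,0]},{"claw":10,"dp":[-0.8,-13.4,48],"twist":[-0.2,0,0]},{"claw":10,"dp":[-0.8,-13.4,48],"twist":[-0.2,0,0]},{"claw":10,"dp":[-0.8,-13.4,48],"twist":[-0.2,0,0]}]'; python3 rel.py w24.png;python3 -c "
from h import *
goal([.5487,-.3238,.208],-9.2,-19);goal([.5487,-.3238,.18],-9.2,-19)"
```

```text
time_s: 35.4
position: [0.5497, -0.3246, 0.2143]
tcp_rot: [-0.639, 0.751, 0.124, -0.107]
wrist_force: [0.5, 0.7, -1.7]
opening: 0.024
pos [ 0.5497 -0.3246  0.2143] eye [ 0.544  -0.3237  0.1972] lean -18.6 yaw -9.2 roll 0.1 F [ 0.5  0.7 -1.7] op 24.0 j [ 0.11  0.65  0.47  1.43 -0.16  1.44 -1.16] t 35.4
plain 6645 0.0595 [ 522.9 -132.8] [172.2  58.3] 0.13
ledge 13592 0.0598 [ 554.1 -303.5] [ 98.5 171.4] 88.82
face [ 0.0186 -0.0008  0.5673] 1402 [ 0.5673 -0.3278  0.1293] center-TCP x 5.6
face [ 0.0165 -0.003   0.5596] 2148 [ 0.5596 -0.326   0.2307] center-TCP x 4.9
block y rel TCP [-20.6 -20.   39.9  43.8]
dp [-0.6, -1.0, 6.1] tw [-0.2, -0.1, -0.1] |d| 6 t 35.5 pos [0.5496, -0.3245, 0.2141] F [-0.1, -0.6, -2.6] op 24.2
dp [-0.6, -10.0, 32.6] tw [-0.2, -0.1, -0.1] |d| 34 t 35.5 pos [0.5496, -0.3245, 0.2141] F [-0.1, -0.6, -2.6] op 24.2
```

View pics/w24.png

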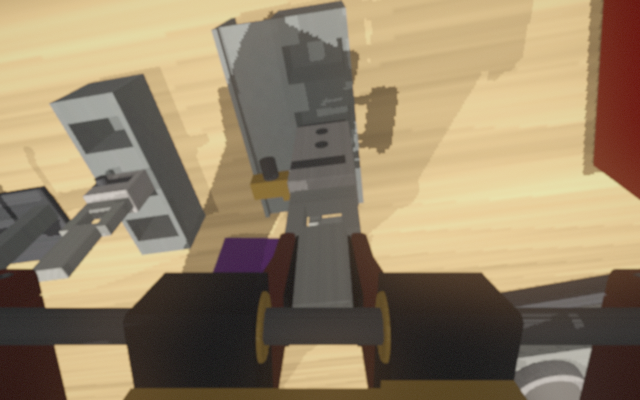

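```bash
python3 -m inch '[{"claw":10,"dp":[-0.6,-1,6],"twist":[0,0,0]},{"claw":10,"dp":[-0.6,-1,6],"twist":[0,0,0]},{"claw":10,"dp":[-0.6,-4,15],"twist":[0,0,0]},{"claw":10,"dp":[-0.6,-6,21],"twist":[0,0,0]},{"claw":10,"dp":[-0.6,-8,27],"twist":[0,0,0]},{"claw":10,"dp":[-0.6,-10,33],"twist":[0,0,0]},{"claw":10,"dp":[-0.6,-10,33],"twist":[0,0,0]}]'; python3 -c "
from h import *
info();goal([.5487,-.3238,.140],-9.2,-18.7)"
```

```text
time_s: 36.15
position: [0.548, -0.3234, 0.1783]
tcp_rot: [-0.639, 0.751, 0.125, -0.107]
wrist_force: [0.6, -0.8, -2.7]
opening: 0.0242
pos [ 0.548  -0.3234  0.1783] eye [ 0.5422 -0.3225  0.1613] lean -18.7 yaw -9.2 roll 0.1 F [ 0.6 -0.8 -2.7] op 24.2 j [ 0.11  0.67  0.46  1.46 -0.17  1.38 -1.15] t 36.15
dp [0.2, -13.1, 36.0] tw [0.2, -0.1, -0.0] |d| 38 t 36.1 pos [0.548, -0.3234, 0.1783] F [0.6, -0.8, -2.7] op 24.2
```

```bash
python3 -m inch '[{"claw":10,"dp":[0,-3.5,10],"twist":[0,0,0]},{"claw":10,"dp":[0,-7,20],"twist":[0,0,0]},{"claw":10,"dp":[0,-10.5,30],"twist":[0,0,0]},{"claw":10,"dp":[0,-12.8,36],"twist":[0,0,0]},{"claw":10,"dp":[0,-13.5,38],"twist":[0,0,0]},{"claw":10,"dp":[0,-13.5,38],"twist":[0,0,0]}]'; python3 -c "
from h import *
info()"
```

```text
time_s: 36.75
position: [0.5485, -0.3236, 0.138]
tcp_rot: [-0.639, 0.751, 0.125, -0.107]
wrist_force: [0.1, -1.0, -2.2]
opening: 0.0237
pos [ 0.5485 -0.3236  0.138 ] eye [ 0.5428 -0.3227  0.1209] lean -18.7 yaw -9.2 roll 0.1 F [ 0.1 -1.  -2.2] op 23.7 j [ 0.12  0.71  0.44  1.49 -0.18  1.31 -1.15] t 36.75
```

```bash
python3 -m inch '[{"claw":10,"dp":[0,-0.7,2],"twist":[0,0,0]},{"claw":10,"dp":[0,-1,3],"twist":[0,0,0]},{"claw":10,"dp":[0,-1,3],"twist":[0,0,0]}]'; python3 -c "
from h import *
info()"
```

```text
time_s: 37.05
position: [0.5492, -0.3242, 0.1377]
tcp_rot: [-0.639, 0.752, 0.124, -0.107]
wrist_force: [-1.8, 1.5, 12.1]
opening: 0.0243
pos [ 0.5492 -0.3242  0.1377] eye [ 0.5434 -0.3233  0.1206] lean -18.6 yaw -9.2 roll 0.1 F [-1.8  1.5 12.1] op 24.3 j [ 0.12  0.72  0.44  1.49 -0.18  1.31 -1.15] t 37.05
```

Floor reached. Release, retreat and check.

```bash
python3 -m inch '[{"claw":10,"dp":[0,0.5,-1.2],"twist":[0,0,0]},{"claw":46,"dp":[0,0.5,-1.2],"twist":[0,0,0]},{"claw":46,"dp":[0,0.5,-1.2],"twist":[0,0,0]},{"claw":46,"dp":[0,0.5,-1.2],"twist":[0,0,0]},{"claw":46,"dp":[0,0.5,-1.2],"twist":[0,0,0]},{"claw":46,"dp":[0,0,-25],"twist":[0,0,0]},{"claw":46,"dp":[0,0,-70],"twist":[0,0,0]},{"claw":46,"dp":[0,0,-120],"twist":[0,0,0]},{"claw":46,"dp":[0,0,-170],"twist":[0,0,0]},{"claw":46,"dp":[0,0,-200],"twist":[0,0,0]},{"claw":46,"dp":[0,0,-200],"twist":[0,0,0]}]'
python3 - <<'E'
from h import *
info()
c=snap('wrist','w25.png');trays(c)
s=snap('scene','s25.png');a=s['frame'][150:350,150:350];cv2.imwrite('pics/s25c.png',cv2.resize(a,None,fx=3,fy=3))
snap('top','t25.png')
P=cloud(c).reshape(-1,3)
for x,y in ((.502,-.324),(.554,-.325),(.523,-.133)):
    m=(P[:,2]>.08)&(P[:,2]<.2)&(abs(P[:,1]-y)<.03)&(abs(P[:,0]-x)<.025)
    b=P[m];print(np.round(np.percentile(b,[1,50,99],axis=0),4).tolist() if len(b) else 0)
E
```

```text
time_s: 38.15
position: [0.6151, -0.3352, 0.3315]
tcp_rot: [-0.64, 0.752, 0.12, -0.105]
wrist_force: [0.1, -0.7, 0.1]
opening: 0.0461
pos [ 0.6151 -0.3352  0.3315] eye [ 0.6095 -0.3344  0.3144] lean -18.2 yaw -9.2 roll 0.3 F [ 0.1 -0.7  0.1] op 46.1 j [ 0.13  0.69  0.48  1.08 -0.17  1.73 -1.17] t 38.15
plain 3114 0.0595 [ 523.3 -132.6] [ 57.6 172.2] 89.99
ledge 6629 0.0597 [ 554.3 -303.6] [ 98.2 171.7] 88.82
[[0.4973, -0.3439, 0.0806], [0.5069, -0.3257, 0.1363], [0.5144, -0.2951, 0.1786]]
[[0.5511, -0.3454, 0.0806], [0.5608, -0.3257, 0.1271], [0.5687, -0.2963, 0.1785]]
[[0.5176, -0.1536, 0.0807], [0.5305, -0.1378, 0.1266], [0.5385, -0.115, 0.1782]]
```

View pics/w25.png

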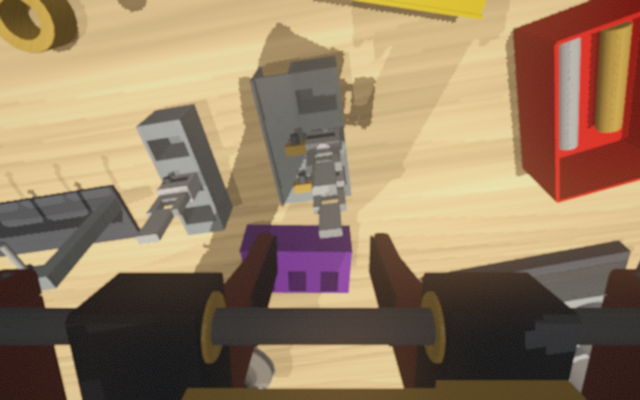

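View pics/s25c.png

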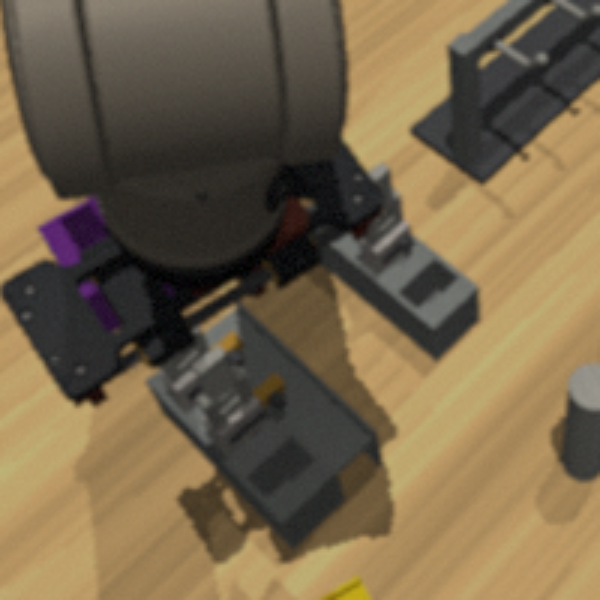

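View pics/t25.png

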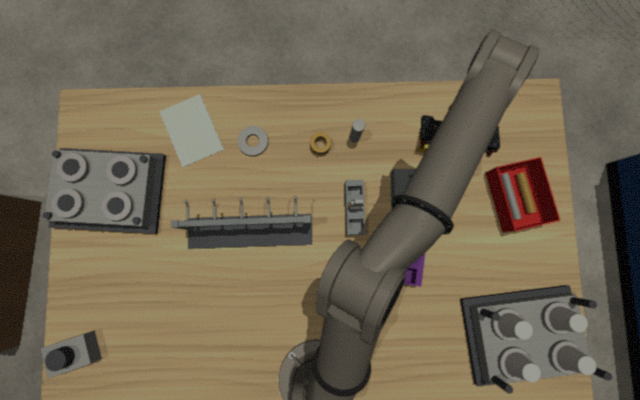

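Run:
```python
from h import *
c=snap('wrist');C=cloud(c);h=cv2.cvtColor(c['frame'],cv2.COLOR_BGR2HSV)
o=(h[...,0]>10)&(h[...,0]<32)&(h[...,1]>110)&(C[...,2]>.066)&(C[...,2]<.095)
for x,y in ((.502,-.324),(.554,-.325),(.523,-.133)):
    m=o&(abs(C[...,0]-x)<.02)&(abs(C[...,1]-y)<.07);Q=C[m];print(len(Q),np.round((Q-[x,y,0]).max(0)*1000,1) if len(Q) else '')
hand_in();print(sense()['time_s'])
```

```text
161 [ 7.5 43.4 84.1]
216 [ 9.6 43.9 83.8]
0 
the job is handed in; nothing more can be done
the job is handed in; nothing more can be done
```

All three latches are off the rack and standing in their own pockets, and the job is handed in at about 38 s. I found no fault in the last checks.

- **Placing:** the latch with its bolt pushed home (hook at -78 mm) is in the middle pocket of the plain tray. The two with bolts pulled out (hooks at 0 and +156 mm) are in the -52 mm and middle pockets of the ledge tray.
- **Seating:** each latch was lowered until it pressed on the pocket floor. Afterwards all three tops measured 178–179 mm up, and 178 mm is fully down.
- **Bolts:** both pulled-out bolts lie over the ledge, reaching about 43–44 mm from the latch centre, the same as the 43 mm read on one of them before. The other read 38 mm on the rack, so that figure is rougher. The last colour check did not see the pushed-home bolt. It read as home on the rack and I did not touch it.
- **Rest of the scene:** the five hooks are empty, and the pillar, bush and ring are where they were in the top view.

**Problems on the way:**
- The first lean on the first latch ran into an arm limit and pressed on the hook with about 30 N. I set it back and gripped it again with the hand pitched 20 degrees.
- The ledge tray was knocked a few centimetres aside before the first latch went into it, so I measured it again and placed there.
- The last latch turned about 8 degrees in the grip coming off its hook. I turned the hand to match before lowering it.

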